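# Pack the flatted shafts from the plate magazine

## Task

Push the loose black handle sleeve fully home onto the spigot of the plate magazine's pusher, and only then work the pusher with it. For every shaft lying in a V-block, roll it until its flat faces up and lay one packing plate from the magazine flat and centred on that flat, so that it is ready for clamping. At the end leave the sleeve on the spigot, the pusher drawn fully back and all plates that were not needed in the magazine; do not move the other things on the bench.

Things in the scene. Friction and masses are not known exactly. Their poses are not given: they have to be found in the camera images.
- magazine: Fixed gravity magazine with aluminium walls, 53 mm wide, top 84 mm up, on a blue rail 250 mm long and 22 mm high. Origin: underside, below the shaft's middle; z up. Plates come out along its -y, the pusher's handle end is at +y. Shaft 43 mm (x) by 53 mm (y) inside, floor at z = 22 mm, exit gate 13.5 mm high: only the lowest plate passes. Open slot on the exit side shows the stack.
- tray (a point): On top of the magazine's narrow exit tray (22 mm above the bench), where the middle of a pushed-out plate comes to lie, 62 mm from the magazine's origin along its -y. The tray is 34 mm wide (magazine x), so a plate overhangs it by 3 mm each side and can be gripped across its 40 mm width; a 5 mm high lip closes the far end.
- pusher (a joint): Travel (m) of the flat steel pusher along the magazine's -y: 0 = home, drawn back, stack on the floor; 0.065 = fully in, lowest plate wholly out on the tray, the others resting on the 9 mm thick pusher. About 2 to 6 N moves it; it stays where it is left. When it is drawn back home the stack drops by one plate.
- spigot (a point): Foot of the pusher's upright spigot, on its axis, at the pusher's top face (31 mm above the bench); moves with the pusher. Spigot 16 mm in diameter, 32 mm high, chamfered top; at home it is 124 mm from the magazine's origin along +y. Axes as the magazine's.
- sleeve: Loose black handle sleeve: tube 30 mm outside diameter, 20 mm bore, 45 mm high, with a foot flange 42 mm in diameter and 6 mm thick; it stands upright on the bench. Origin: centre of its underside; z along its axis. It pushes over the spigot until the flange lies on the pusher.
- plate1: Loose aluminium packing plate, 40 mm (its x) by 50 mm (its y) by 10 mm thick, 54 g; all five start stacked in the magazine. Origin: centre of its underside, z up.
- plate2: Loose aluminium packing plate, 40 mm (its x) by 50 mm (its y) by 10 mm thick, 54 g; all five start stacked in the magazine. Origin: centre of its underside, z up.
- plate3: Loose aluminium packing plate, 40 mm (its x) by 50 mm (its y) by 10 mm thick, 54 g; all five start stacked in the magazine. Origin: centre of its underside, z up.
- plate4: Loose aluminium packing plate, 40 mm (its x) by 50 mm (its y) by 10 mm thick, 54 g; all five start stacked in the magazine. Origin: centre of its underside, z up.
- plate5: Loose aluminium packing plate, 40 mm (its x) by 50 mm (its y) by 10 mm thick, 54 g; all five start stacked in the magazine. Origin: centre of its underside, z up.
- shaft1: Loose steel shaft in a V-block stand (2 or 3 present), 30 mm dia, 160 mm long, 0.75 kg. Origin: on the axis at mid-flat; y along the axis, z out of the flat. Flat: 80 mm long, 26 mm wide, 7 mm from the axis, full round beyond its ends. 8 mm tommy bar along x at y = 76 mm, 45 mm each side. Flat starts 0.6 to 0.9 rad off up, either way; friction holds any angle; 2 to 6 N on the tommy bar turns it.
- shaft2: Loose steel shaft in a V-block stand (2 or 3 present), 30 mm dia, 160 mm long, 0.75 kg. Origin: on the axis at mid-flat; y along the axis, z out of the flat. Flat: 80 mm long, 26 mm wide, 7 mm from the axis, full round beyond its ends. 8 mm tommy bar along x at y = 76 mm, 45 mm each side. Flat starts 0.6 to 0.9 rad off up, either way; friction holds any angle; 2 to 6 N on the tommy bar turns it.
- shaft3: Loose steel shaft in a V-block stand (2 or 3 present), 30 mm dia, 160 mm long, 0.75 kg. Origin: on the axis at mid-flat; y along the axis, z out of the flat. Flat: 80 mm long, 26 mm wide, 7 mm from the axis, full round beyond its ends. 8 mm tommy bar along x at y = 76 mm, 45 mm each side. Flat starts 0.6 to 0.9 rad off up, either way; friction holds any angle; 2 to 6 N on the tommy bar turns it.
- vblock1: Fixed stand, 70 mm (x) by 145 mm (y), with two grey V-blocks 20 mm thick and 55 mm high at y = -55 and 55 mm that carry a shaft along y, its axis 55 mm above the bench; the tommy bar hangs outside at the +y end. Origin: centre of underside. Empty if its shaft is absent.
- vblock2: Fixed stand, 70 mm (x) by 145 mm (y), with two grey V-blocks 20 mm thick and 55 mm high at y = -55 and 55 mm that carry a shaft along y, its axis 55 mm above the bench; the tommy bar hangs outside at the +y end. Origin: centre of underside. Empty if its shaft is absent.
- vblock3: Fixed stand, 70 mm (x) by 145 mm (y), with two grey V-blocks 20 mm thick and 55 mm high at y = -55 and 55 mm that carry a shaft along y, its axis 55 mm above the bench; the tommy bar hangs outside at the +y end. Origin: centre of underside. Empty if its shaft is absent.
- glue: Loose bystander: glue bottle; origin at its underside.
- screwjar: Loose bystander: screw jar; origin at its underside.
- tape: Loose bystander: tape measure; origin at its underside.
- offcut: Loose bystander: wood offcut; origin at its underside.
- driver: Loose bystander: screwdriver; origin at its underside.
Mind the look-alikes: they are no part of the job. What is shaped like the shaft1 but blue or orange is not meant.

How it is judged:
By the outcome, as a careful person would: the job done as asked, in the order asked, and still so for the second after the job is handed in, with the robot touching nothing.
Of shaft1, shaft2, shaft3 only 2 to 3 are there at a start; the rules pass over those that are not, and their reading is None.
At some moment in a run one of sleeve may be knocked a few centimetres aside while the robot is not near it.
Once in a run the grip may slacken for a moment while it holds something.
It also fails if it takes over 210 s, if anything falls off the work surface, if the arm or the gripper's body presses on something with over 40 N, if the wrist force passes 120 N, or if a joint passes its speed limit or range.

## Robot

A 7-joint arm with a two-finger parallel gripper is mounted at the origin on the work surface. World frame = base frame: x ahead of the robot, y to its left, z up, the work surface at z = 0. Lengths are in m, angles in rad, forces in N, time in s.
With the tool pointing down it reaches from about 0.425 to 0.925 m from the base axis. Payload 6.8 kg.
Tool frame: the origin (TCP) lies between the finger pads; the fingertips stand 22 mm ahead of it and the grasp point (between the pads) lies 3 mm ahead of it; z points along the fingers, y is the direction in which the jaws open and shut (so a half turn about z gives the same grasp; the last joint's range is limited). The gripper opens to 85 mm and grips with 20 to 120 N. Pads are 22 mm wide; open, the fingers measure 114 mm over their backs; the gripper's body (76 mm by 85 mm) begins 54 mm behind the grasp point. The pads swing forward as they close: fully open they stand 13 mm farther back than shut.
Start: joints at [-1.263, 0.477, 0.022, 1.555, -0.011, 1.109, -0.083], TCP at [0.273, 0.618, 0.253] pointing down, gripper open.
Joint ranges: [-2.96, 2.96], [-0.34, 2.1], [-1.41, 1.46], [0.24, 2.44], [-1.37, 4.51], [0.17, 1.92], [-2.96, 2.96]. Speed limits (rad/s): [2.39, 2.39, 3.14, 3.14, 3.14, 3.14, 3.14].

## Interface

Orientations are given as a unit quaternion [w, x, y, z].
In Python, from station import bot gives the robot as it stands. The module is installed in compiled form; this text tells all that it offers.
- The arm moves only by the tool drive_tool, never from a script. Its argument "series" is one flat list of numbers, 7 for each row, row after row: the opening, from -1 (shut) to 1 (fully open), then the shift along the tool's x, y, z in mm, then the turn, a rotation vector about the tool's x, y, z in rad. In form: [jaw, x, y, z, wx, wy, wz, jaw, x, y, z, wx, wy, wz, ...]. A call has 1 to 12 rows; each row shifts and turns the commanded pose from where the row before left it, along the tool's axes as they then stand; what a row does not reach is not made up. A row lasts 1/8 s, in which the tool goes at most 62.5 mm and 10.7 degrees, less where a joint would pass 70% of its speed; a pose out of reach is approached as far as the arm can. A call with a gripper value outside its range is refused whole. The fingers move at their own pace and stop on an object; "force" is the grip in N (left out, the last holds). Time passes only in rows, so rows that do not move let the fingers close. It gives the time, the measured TCP pose, the force and the opening at its end, in the units of the state.
- bot.get_obs(): the state, without advancing time (a new reading comes with each control period).
- bot.read_camera(name): name is "scene" or "top" or "wrist"; returns a dict with "pixels" (400x640x3 uint8, blue, green, red), "camera_matrix" (3x3 intrinsics, pixels), "rvec" (rotation vector, rad) and "tvec" (3), from world to camera coordinates, as OpenCV has them. Camera axes: x right, y down, z forward; pixel columns grow to the right and rows downward; lengths in m; the calibration is good to about 2 mm. The wrist camera is an equidistant fisheye: a pixel r from the principal point sees the ray r / f radians off the axis. A picture is of the moment at which its call begins. There is no depth.
- bot.hand_in(): hands the job in, once; it reports no verdict.
The state is a dict: "t": time; "q": joint angles; "joint_vel": joint speeds; "joint_torque": joint torques, N m; "eef_pos": TCP position; "tool_rot": TCP orientation; "contact_force": force on the tool from outside, world axes, zero at the start; "torque": the same for the moment, N m; "gripper_width": opening from 0.0 (shut) to 1.0 (fully open).
Only numpy, scipy, OpenCV 4.12 (cv2) and the standard library are available. Lean on these libraries where they do the work, as an engineer would, in place of code of your own. Each camera call takes 0.05 s, during which the arm holds its last target. There are 200 camera calls.

## Working session

There is one attempt and no reset: what is moved stays moved. The work goes in short steps, Python scripts to look and compute and a tool call to move; the robot and the scene stay as the last step left them, time stands still between calls to the robot, and variables do not carry over. Pictures are saved under pics/ and viewed, about 12 in all and at most 16, crops included, and the job is handed in when it is done.

Besides the shell and the picture viewer there is one more tool, called after "Request:" by a JSON object that holds its "api" and its "payload". drive_tool: Moves the arm, as the interface text tells. Its arguments: {"type":"object","properties":{"series":{"type":"array"},"force":{"type":"number"}},"required":["series"]}

```bash
mkdir -p pics; cat > h.py <<'E'
import numpy as np, cv2
from scipy.spatial.transform import Rotation as R
from station import bot
def cam(n):
    c=bot.read_camera(n); np.savez(f'pics/{n}.npz',**c); return c
def load(n): return dict(np.load(f'pics/{n}.npz'))
def ray(c,u,v,fish=False):
    K=np.array(c['camera_matrix']);Rm=cv2.Rodrigues(np.array(c['rvec']))[0];t=np.array(c['tvec']).ravel()
    x=(u-K[0,2])/K[0,0];y=(v-K[1,2])/K[1,1]
    if fish:
        r=np.hypot(x,y); d=np.array([np.sin(r)*x/max(r,1e-9),np.sin(r)*y/max(r,1e-9),np.cos(r)])
    else: d=np.array([x,y,1.])
    return -Rm.T@t, Rm.T@d
def atz(c,u,v,z,fish=False):
    o,d=ray(c,u,v,fish); return o+d*(z-o[2])/d[2]
def proj(c,P,fish=False):
    K=np.array(c['camera_matrix']);Rm=cv2.Rodrigues(np.array(c['rvec']))[0];t=np.array(c['tvec']).ravel()
    p=np.atleast_2d(P)@Rm.T+t
    if fish:
        r=np.hypot(p[:,0],p[:,1]);th=np.arctan2(r,p[:,2]);s=th/np.maximum(r,1e-9);x,y=p[:,0]*s,p[:,1]*s
    else: x,y=p[:,0]/p[:,2],p[:,1]/p[:,2]
    return np.c_[K[0,0]*x+K[0,2],K[1,1]*y+K[1,2]]
def crop(c,name,u0,v0,u1,v1,s):
    im=c['pixels'][v0:v1,u0:u1]; cv2.imwrite(f'pics/{name}.png',cv2.resize(im,None,fx=s,fy=s,interpolation=cv2.INTER_CUBIC))
E
python3 - <<'E'
from h import *
a=cam('scene');b=cam('top')
crop(a,'s1',0,0,640,400,1.25);crop(b,'t1',0,0,640,400,1.25)
print(bot.get_obs());
for c in (a,b): print(c['camera_matrix'],c['rvec'],c['tvec'],ray(c,320,200))
E
```

```text
{'t': 0.1, 'q': array([-1.26309107,  0.47771454,  0.02235141,  1.55633498, -0.01151342,
        1.109294  , -0.08310901]), 'joint_vel': array([-6.06215107e-04, -1.82477595e-03, -2.69412445e-04, -3.41961272e-03,
        4.09254605e-05,  5.62254351e-05, -4.10185966e-04]), 'joint_torque': array([ 4.13163478e-03, -5.97761786e+01,  1.61379945e+00, -2.81954938e+01,
        1.28061921e-02,  5.01056638e-03, -6.71580381e-06]), 'eef_pos': array([0.2724618 , 0.61703389, 0.25243245]), 'tool_rot': array([-1.13460916e-04,  2.06409335e-01,  9.78465394e-01, -8.03383609e-04]), 'contact_force': array([-0.62120993, -0.23479305, -0.10763896]), 'torque': array([ 0.02463895, -0.00382722, -0.0073665 ]), 'gripper_width': 1.0004503268583547}
[[511.03478846   0.         318.23021604]
 [  0.         511.03478846 202.34280914]
 [  0.           0.           1.        ]] [ 2.143143    0.68979777 -0.37165399] [-0.3865684  -0.07032048  1.87985702] (array([ 1.24134311, -0.99090488,  1.07954496]), array([-0.48063395,  0.63456693, -0.60526757]))
[[465.1332804    0.         318.42889239]
 [  0.         465.1332804  199.22360964]
 [  0.           0.           1.        ]] [ 2.22462217 -2.17671928  0.0652155 ] [0.01604941 0.44643352 1.35392692] (array([0.37791742, 0.03793914, 1.37419708]), array([ 0.04826978, -0.01233478, -0.99876528]))
```

View pics/s1.png

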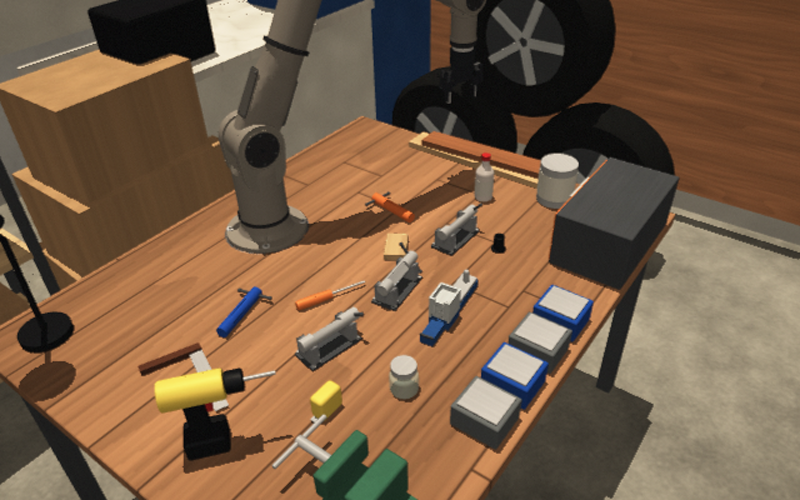

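View pics/t1.png

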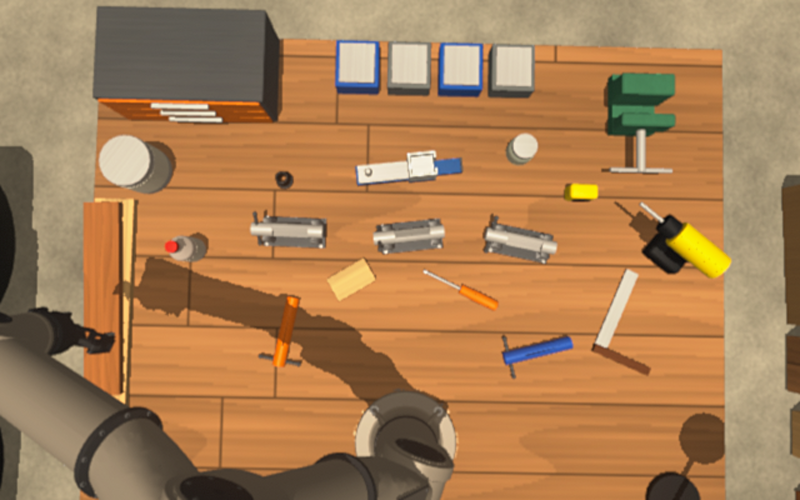

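```bash
python3 - <<'E'
from h import *
crop(load('top'),'t2',190,115,455,215,3);crop(load('scene'),'s2',225,150,415,300,4)
E
```

```text
(no output)
```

View pics/t2.png

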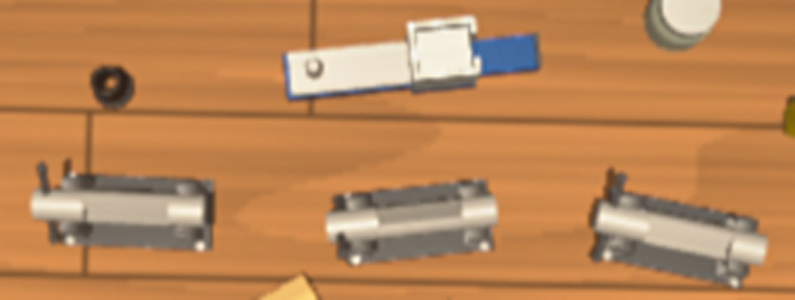

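View pics/s2.png

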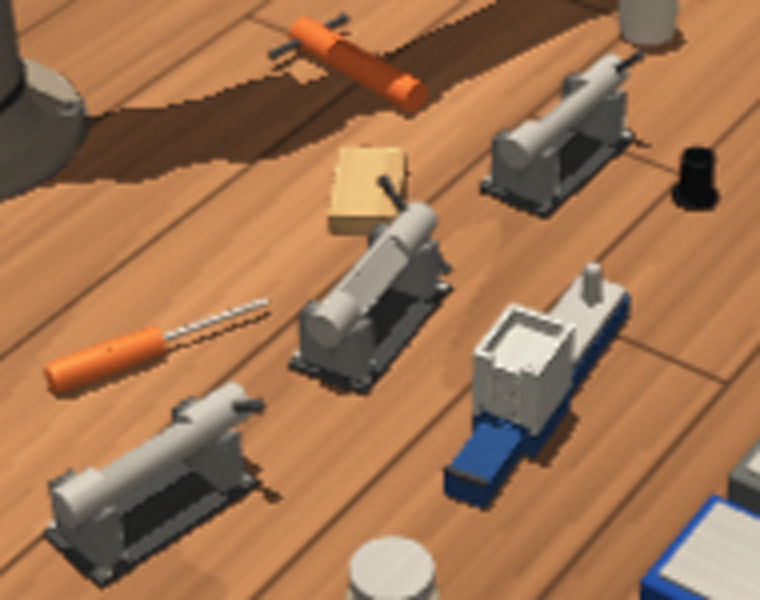

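```bash
python3 - <<'E'
from h import *
c=load('top')
def T(U,V,z): return atz(c,(U+.5)/3-.5+190,(V+.5)/3-.5+115,z)
np.set_printoptions(precision=4,suppress=True)
print('sleeve top',T(111,84,.045),'flange',T(110,88,.003))
print('spigot top',T(314,67,.063))
for p in [(408,22),(476,17),(480,80),(411,88)]: print('mag',T(*p,.084))
for p in [(285,53),(290,100),(537,34),(539,70)]: print('rail',T(*p,.022))
for n,a,b in [('L',(31,206),(210,210)),('M',(328,224),(497,211)),('R',(595,217),(766,250))]:
    A,B=T(*a,.055),T(*b,.055); m=(A+B)/2; print(n,A,B,m,np.linalg.norm(A-B),'yaw',np.degrees(np.arctan2(*(A-B)[:2]*[-1,1])))
for n,q in [('L',[(213,180),(211,250),(50,243)]),('M',[(490,180),(493,250),(352,263),(335,195)]),('R',[(610,190),(762,220),(741,286),(593,255)])]:
    for p in q: print(n,'base',T(*p,.005))
a=load('scene')
def S(U,V,z): return atz(a,(U+.5)/4-.5+225,(V+.5)/4-.5+150,z)
print('scene spigot',S(593,268,.063),'sleeve',S(697,153,.045), S(694,203,0))
E
```

```text
sleeve top [0.6011 0.2932 0.045 ] flange [0.6042 0.3021 0.003 ]
spigot top [0.6188 0.0985 0.063 ]
mag [0.6593 0.0108 0.084 ]
mag [ 0.6655 -0.0526  0.084 ]
mag [ 0.6063 -0.0574  0.084 ]
mag [0.5973 0.0067 0.084 ]
rail [0.6394 0.129  0.022 ]
rail [0.5933 0.1229 0.022 ]
rail [ 0.664 -0.117  0.022]
rail [ 0.6285 -0.1196  0.022 ]
L [0.4815 0.3631 0.055 ] [0.4815 0.1939 0.055 ] [0.4815 0.2785 0.055 ] 0.16915556678709487 yaw -0.00571965859733845
M [0.4707 0.082  0.055 ] [ 0.4866 -0.078   0.055 ] [0.4787 0.002  0.055 ] 0.16074771831903764 yaw 5.684461468891063
R [ 0.483  -0.1712  0.055 ] [ 0.4552 -0.3342  0.055 ] [ 0.4691 -0.2527  0.055 ] 0.16533819190940727 yaw -9.673781712076403
L base [0.5151 0.1977 0.005 ]
L base [0.4461 0.1978 0.005 ]
L base [0.4495 0.3556 0.005 ]
M base [ 0.5212 -0.0749  0.005 ]
M base [ 0.4522 -0.0791  0.005 ]
M base [0.4364 0.0592 0.005 ]
M base [0.503  0.0774 0.005 ]
R base [ 0.514  -0.1935  0.005 ]
R base [ 0.4877 -0.3441  0.005 ]
R base [ 0.4221 -0.3239  0.005 ]
R base [ 0.4494 -0.1777  0.005 ]
scene spigot [0.6218 0.0995 0.063 ] sleeve [0.6022 0.3028 0.045 ] [0.6085 0.2929 0.    ]
```

```bash
cat >> h.py <<'E'
np.set_printoptions(precision=4,suppress=True)
def st():
    o=bot.get_obs(); q=np.array(o['tool_rot']); r=R.from_quat(q[[1,2,3,0]]); return o,r
def go(x,y,z,yaw=None,tilt=True):
    """print shift in tool axes (mm) and turn (rad) to reach pose with tool pointing down and tool y at world angle yaw (deg, mod 180)"""
    o,r=st(); d=r.inv().apply(np.array([x,y,z])-o['eef_pos'])*1000
    ty=r.apply([0,1,0]); cur=np.degrees(np.arctan2(ty[1],ty[0]))
    if yaw is None: yaw=cur
    dy=(yaw-cur+90)%180-90; a=np.radians(cur+dy)
    Y=np.array([np.cos(a),np.sin(a),0]);Z=np.array([0,0,-1.]);X=np.cross(Y,Z)
    rv=(r.inv()*R.from_matrix(np.c_[X,Y,Z])).as_rotvec()
    print('at',o['eef_pos'],'yaw %.1f'%cur,'q7 %.2f'%o['q'][6],'F',o['contact_force'],'w %.3f'%o['gripper_width'],'t %.1f'%o['t'])
    print('shift mm',d.round(1),'turn',rv.round(3),'rows %.1f / %.1f'%(np.linalg.norm(d)/62,np.linalg.norm(rv)/.185))
E
python3 -c "
from h import *
go(.603,.299,.25,5.8)"
```

```text
at [0.2725 0.617  0.2524] yaw 66.2 q7 -0.08 F [-0.6212 -0.2348 -0.1076] w 1.000 t 0.1
shift mm [-430.8 -157.4    2.7] turn [-0.001  0.001  1.054] rows 7.4 / 5.7
```

Request:
{"api": "drive_tool", "payload": {"series": [1, -48, -17.5, 0.3, 0, 0, 0, 1, -48, -17.5, 0.3, 0, 0, 0, 1, -48, -17.5, 0.3, 0, 0, 0, 1, -48, -17.5, 0.3, 0, 0, 0, 1, -48, -17.5, 0.3, 0, 0, 0, 1, -48, -17.5, 0.3, 0, 0, 0, 1, -48, -17.5, 0.3, 0, 0, 0, 1, -48, -17.5, 0.3, 0, 0, 0, 1, -47, -17.4, 0.3, 0, 0, 0], "force": 40}}

```text
t: 1.23
eef_pos: [0.6042, 0.298, 0.2502]
tool_rot: [-0.0, 0.206, 0.978, -0.0]
contact_force: [-0.6, 0.3, 0.1]
gripper_width: 0.998
```

Request:
{"api": "drive_tool", "payload": {"series": [1, 0, 0, 0, 0, 0, 0.176, 1, 0, 0, 0, 0, 0, 0.176, 1, 0, 0, 0, 0, 0, 0.176, 1, 0, 0, 0, 0, 0, 0.176, 1, 0, 0, 0, 0, 0, 0.176, 1, 0, 0, 0, 0, 0, 0.174, 1, 0, 0, 0, 0, 0, 0]}}

```text
t: 2.1
eef_pos: [0.603, 0.2995, 0.2501]
tool_rot: [0.0, 0.67, 0.743, -0.001]
contact_force: [-0.1, -0.5, -0.1]
gripper_width: 1.001
```

```bash
python3 - <<'E'
from h import *
go(.603,.299,.25,5.8)
c=cam('wrist'); crop(c,'w1',0,0,640,400,1.25)
print(c['camera_matrix'],ray(c,320,200,True))
cam('scene');t=cam('top')
for P in [(.604,.300,.045),(.62,.099,.063),(.4815,.2785,.055),(.6,.25,.25)]: print(P,proj(c,P,True)*1.25)
E
```

```text
at [0.603  0.2995 0.2501] yaw 5.9 q7 -0.29 F [-0.0769 -0.547  -0.1283] w 1.001 t 2.1
shift mm [-0.5 -0.   0.1] turn [-0.001  0.001  0.002] rows 0.0 / 0.0
[[309.7069   0.     322.3857]
 [  0.     309.7069 192.9505]
 [  0.       0.       1.    ]] (array([0.5956, 0.374 , 0.3714]), array([ 0.0233, -0.3131, -0.9494]))
(0.604, 0.3, 0.045) [[404.3662 213.1981]]
(0.62, 0.099, 0.063) [[399.569  408.9951]]
(0.4815, 0.2785, 0.055) [[263.9346 226.6143]]
(0.6, 0.25, 0.25) [[383.9641 433.9721]]
```

View pics/w1.png

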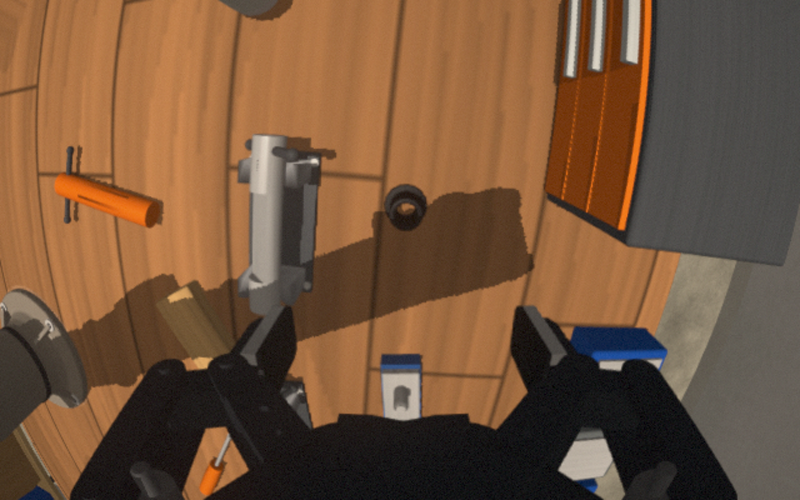

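```bash
python3 - <<'E'
from h import *
c=load('wrist')
print(atz(c,406/1.25,208/1.25,.003,True),atz(c,406/1.25,206/1.25,.045,True))
print('spig',atz(c,401.5/1.25,408/1.25,.063,True),atz(c,404/1.25,391/1.25,.031,True))
crop(c,'w2',280,120,370,200,5)
crop(load('top'),'t3',190,115,290,215,4)
a=cv2.imread('pics/w2.png');b=cv2.imread('pics/t3.png');cv2.imwrite('pics/w2.png',np.hstack([a[:400],b[:400,:350]]))
print(proj(c,[(.604,.302,.045),(.604,.302,.006)],True))
E
```

```text
[0.6061 0.2958 0.003 ] [0.6047 0.3065 0.045 ]
spig [0.6218 0.1006 0.063 ] [0.6247 0.0982 0.031 ]
[[323.6848 168.7621]
 [323.5942 161.7359]]
```

View pics/w2.png

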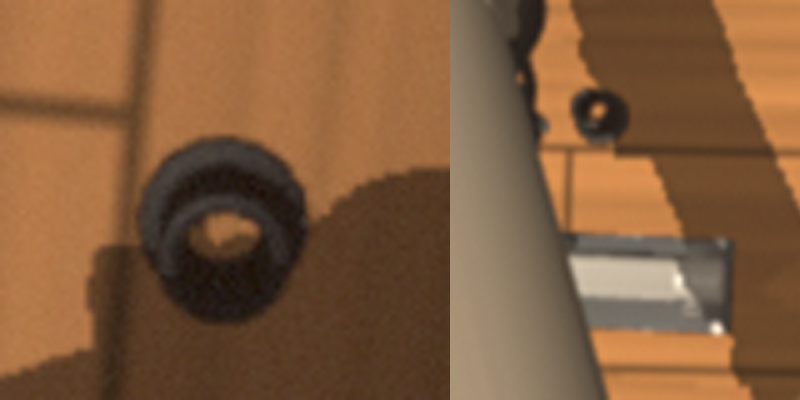

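```bash
python3 - <<'E'
from h import *
c=load('wrist')
print(atz(c,280+222/5,120+219/5,.006,True),atz(c,280+224/5,120+259/5,.045,True))
x,y=.6055,.2975
go(x,y,.12)
E
```

```text
[0.6052 0.2996 0.006 ] [0.6055 0.2988 0.045 ]
at [0.6032 0.2994 0.2504] yaw 6.0 q7 -0.29 F [-0.8421 -0.2124  0.323 ] w 0.994 t 2.2
shift mm [ -2.1   2.2 130.4] turn [-0.  0.  0.] rows 2.1 / 0.0
```

Request:
{"api": "drive_tool", "payload": {"series": [1, -0.6, 2, 50, 0, 0, 0, 1, 0, 0, 50, 0, 0, 0, 1, 0, 0, 50, 0, 0, 0, 1, 0, 0, 40, 0, 0, 0, 0.2, 0, 0, 14, 0, 0, 0, 0.2, 0, 0, 10, 0, 0, 0, -1, 0, 0, 0, 0, 0, 0, -1, 0, 0, 0, 0, 0, 0, -1, 0, 0, 0, 0, 0, 0, -1, 0, 0, 0, 0, 0, 0, -1, 0, 0, 0, 0, 0, 0], "force": 40}}

```text
t: 3.62
eef_pos: [0.6061, 0.2994, 0.0378]
tool_rot: [0.0, 0.671, 0.742, 0.001]
contact_force: [0.1, -0.7, 6.7]
gripper_width: 0.342
```

Request:
{"api": "drive_tool", "payload": {"series": [-1, 0, 0, -10, 0, 0, 0, -1, 0, 0, -40, 0, 0, 0, -1, 0, 0, -40, 0, 0, 0, -1, -40, 0, 0, 0, 0, 0, -1, -40, 0, 0, 0, 0, 0, -1, -20, 0, 0, 0, 0, 0, -1, 0, 0, 0, 0, 0, 0]}}

```text
t: 4.5
eef_pos: [0.6158, 0.1981, 0.1268]
tool_rot: [0.0, 0.672, 0.741, -0.0]
contact_force: [-0.4, 0.3, -0.4]
gripper_width: 0.345
```

```bash
python3 - <<'E'
from h import *
go(.621,.0995,.13,5.8)
c=cam('wrist'); crop(c,'w3',220,130,480,400,2.2)
print(proj(c,[(.621,.0995,.063),(.621,.0995,.031)],True))
E
```

```text
at [0.6158 0.1981 0.1268] yaw 5.6 q7 -0.10 F [-0.4307  0.3042 -0.3694] w 0.345 t 4.5
shift mm [-98.7  -4.5  -3.2] turn [ 0.     0.    -0.003] rows 1.6 / 0.0
[[316.6625 334.3177]
 [317.2372 309.9286]]
```

View pics/w3.png

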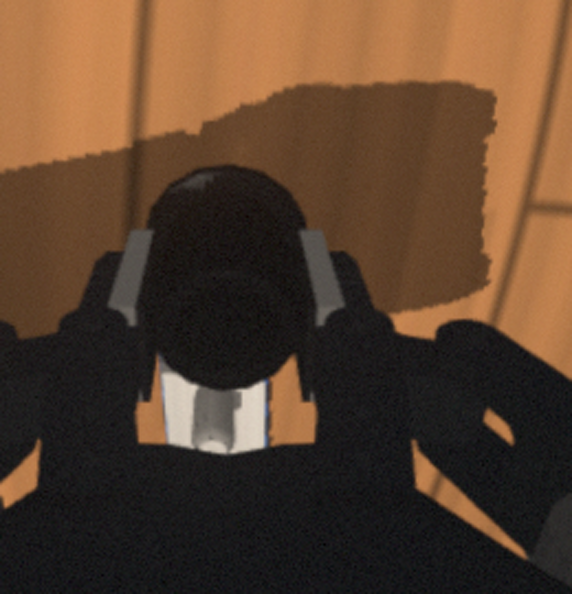

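```bash
python3 - <<'E'
from h import *
c=load('wrist')
f=lambda U,V,z:atz(c,220+(U+.5)/2.2-.5,130+(V+.5)/2.2-.5,z,True)
print('spig',f(212,441,.063))
for U,V in [(147,240),(308,240),(227,166)]: print('flange',f(U,V,.092))
for U in (163,268): print('pusher edge',f(U,400,.031))
E
```

```text
spig [0.6202 0.104  0.063 ]
flange [0.5959 0.1965 0.092 ]
flange [0.6366 0.2005 0.092 ]
flange [0.6141 0.2184 0.092 ]
pusher edge [0.6006 0.0952 0.031 ]
pusher edge [0.6425 0.0996 0.031 ]
```

Request:
{"api": "drive_tool", "payload": {"series": [-1, -40, -2, 0, 0, 0, 0, -1, -40, -2, 0, 0, 0, 0, -1, -18.1, -0.7, 0, 0, 0, 0, -1, 0, 0, 10, 0, 0, 0, -1, 0, 0, 8, 0, 0, 0, -1, 0, 0, 0, 0, 0, 0]}}

```text
t: 5.3
eef_pos: [0.6197, 0.1037, 0.1072]
tool_rot: [-0.001, 0.669, 0.743, -0.001]
contact_force: [-0.2, 0.3, -0.9]
gripper_width: 0.348
```

```bash
python3 - <<'E'
from h import *
go(.6207,.100,.0688,5.8)
c=cam('scene'); crop(c,'s3',340,190,400,250,10)
print(proj(c,[(.6207,.1,.063),(.6207,.1,.031)]))
E
```

```text
at [0.6197 0.1037 0.1072] yaw 6.0 q7 0.06 F [-0.2059  0.345  -0.8711] w 0.348 t 5.3
shift mm [-3.9  0.7 38.4] turn [-0.002 -0.001  0.003] rows 0.6 / 0.0
[[372.644  216.4138]
 [372.2309 224.2253]]
```

View pics/s3.png

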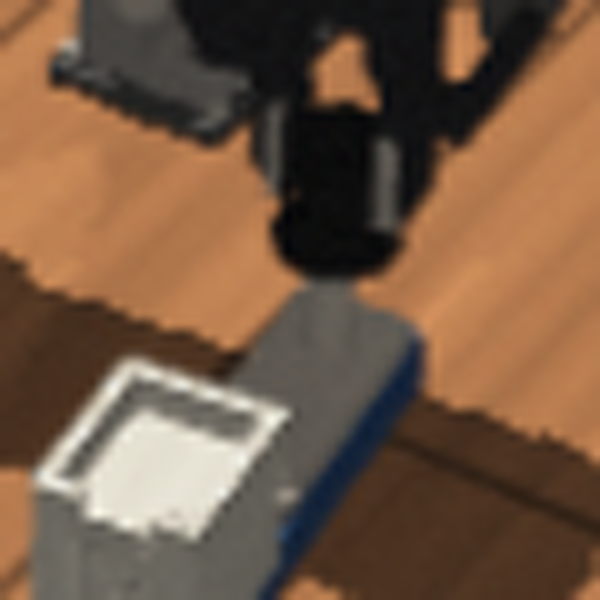

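Request:
{"api": "drive_tool", "payload": {"series": [-1, -3.7, 0.7, 0, 0, 0, 0, -1, 0, 0, 0, 0, 0, 0, -1, 0, 0, 4, 0, 0, 0, -1, 0, 0, 4, 0, 0, 0, -1, 0, 0, 4, 0, 0, 0, -1, 0, 0, 4, 0, 0, 0, -1, 0, 0, 0, 0, 0, 0]}}

```text
t: 6.22
eef_pos: [0.6214, 0.098, 0.0921]
tool_rot: [-0.0, 0.67, 0.742, -0.0]
contact_force: [-1.8, 0.1, -1.3]
gripper_width: 0.34
```

Request:
{"api": "drive_tool", "payload": {"series": [-1, 0, 0, 5, 0, 0, 0, -1, 0, 0, 5, 0, 0, 0, -1, 0, 0, 5, 0, 0, 0, -1, 0, 0, 4, 0, 0, 0, -1, 0, 0, 3, 0, 0, 0, -1, 0, 0, 2, 0, 0, 0, -1, 0, 0, 0, 0, 0, 0]}}

```text
t: 7.1
eef_pos: [0.6217, 0.0979, 0.069]
tool_rot: [-0.0, 0.671, 0.742, 0.0]
contact_force: [-2.3, 1.6, 5.3]
gripper_width: 0.343
```

Request:
{"api": "drive_tool", "payload": {"series": [-1, 0, 0, 2, 0, 0, 0, -1, 0, 0, 0, 0, 0, 0]}}

```text
t: 7.35
eef_pos: [0.6218, 0.0977, 0.0688]
tool_rot: [-0.0, 0.671, 0.742, 0.0]
contact_force: [-7.5, -0.2, 20.4]
gripper_width: 0.345
```

Request:
{"api": "drive_tool", "payload": {"series": [-1, 0, 0, -2, 0, 0, 0, -1, -10, 0, 0, 0, 0, 0, -1, -10, 0, 0, 0, 0, 0, -1, -10, 0, 0, 0, 0, 0, -1, -10, 0, 0, 0, 0, 0, -1, -10, 0, 0, 0, 0, 0, -1, -6, 0, 0, 0, 0, 0, -1, 0, 0, 0, 0, 0, 0]}}

```text
t: 8.35
eef_pos: [0.6286, 0.0408, 0.069]
tool_rot: [0.001, 0.671, 0.741, 0.0]
contact_force: [2.3, 0.2, 3.2]
gripper_width: 0.345
```

Request:
{"api": "drive_tool", "payload": {"series": [-1, -4, 0, 0, 0, 0, 0, -1, -4, 0, 0, 0, 0, 0, -1, -2, 0, 0, 0, 0, 0, -1, 0, 0, 0, 0, 0, 0]}}

```text
t: 8.85
eef_pos: [0.6293, 0.0334, 0.0691]
tool_rot: [0.0, 0.67, 0.742, 0.001]
contact_force: [2.7, 5.4, 5.2]
gripper_width: 0.341
```

Request:
{"api": "drive_tool", "payload": {"series": [-1, -2, 0, 0, 0, 0, 0, -1, -2, 0, 0, 0, 0, 0, -1, 0, 0, 0, 0, 0, 0]}}

```text
t: 9.22
eef_pos: [0.6293, 0.0331, 0.0691]
tool_rot: [-0.001, 0.669, 0.743, 0.002]
contact_force: [2.8, 12.1, 7.3]
gripper_width: 0.34
```

Request:
{"api": "drive_tool", "payload": {"series": [-1, 4, 0, 0, 0, 0, 0, -1, 10, 0, 0, 0, 0, 0, -1, 10, 0, 0, 0, 0, 0, -1, 10, 0, 0, 0, 0, 0, -1, 10, 0, 0, 0, 0, 0, -1, 10, 0, 0, 0, 0, 0, -1, 10, 0, 0, 0, 0, 0, -1, 7, 0, 0, 0, 0, 0, -1, 3, 0, 0, 0, 0, 0, -1, 0, 0, 0, 0, 0, 0]}}

```text
t: 10.48
eef_pos: [0.6208, 0.0985, 0.0689]
tool_rot: [0.001, 0.671, 0.741, -0.002]
contact_force: [-0.8, -4.5, 10.1]
gripper_width: 0.342
```

Request:
{"api": "drive_tool", "payload": {"series": [-1, 3, 0, 0, 0, 0, 0, -1, 3, 0, 0, 0, 0, 0, -1, 0, 0, 0, 0, 0, 0]}}

```text
t: 10.85
eef_pos: [0.6207, 0.1024, 0.0691]
tool_rot: [0.002, 0.672, 0.741, -0.002]
contact_force: [-0.1, -8.2, 10.9]
gripper_width: 0.347
```

Request:
{"api": "drive_tool", "payload": {"series": [-1, 2, 0, 0, 0, 0, 0, -1, 0, 0, 0, 0, 0, 0]}}

```text
t: 11.1
eef_pos: [0.6206, 0.1025, 0.0691]
tool_rot: [0.002, 0.672, 0.74, -0.003]
contact_force: [0.5, -11.8, 10.5]
gripper_width: 0.342
```

Request:
{"api": "drive_tool", "payload": {"series": [-1, -4, 0, 0, 0, 0, 0, 0.2, 0, 0, -1, 0, 0, 0, 0.2, 0, 0, 0, 0, 0, 0, 0.2, 0, 0, 0, 0, 0, 0, 0.2, 0, 0, -30, 0, 0, 0, 0.2, 0, 0, -50, 0, 0, 0, 0.2, 0, 0, -40, 0, 0, 0, 0.2, -50, 0, 0, 0, 0, 0, 0.2, -50, 0, 0, 0, 0, 0, 0.2, -50, 0, 0, 0, 0, 0, 0.2, -38, 0, 0, 0, 0, 0, 0.2, 0, 0, 0, 0, 0, 0]}}

```text
t: 12.6
eef_pos: [0.6392, -0.086, 0.1895]
tool_rot: [0.001, 0.673, 0.74, -0.001]
contact_force: [-0.8, 0.5, 0.5]
gripper_width: 0.601
```

```bash
python3 - <<'E'
from h import *
go(.641,-.0853,.05,5.7)
c=cam('wrist'); crop(c,'w4',160,40,480,270,2.4)
print(proj(c,[(.641,-.0853,.032)],True))
a=cam('scene');cam('top')
E
```

```text
at [ 0.6392 -0.086   0.1895] yaw 5.4 q7 0.33 F [-0.7974  0.5119  0.5383] w 0.601 t 12.6
shift mm [  0.8   2.  139.5] turn [-0.001  0.002 -0.005] rows 2.3 / 0.0
[[324.442  181.5502]]
```

View pics/w4.png

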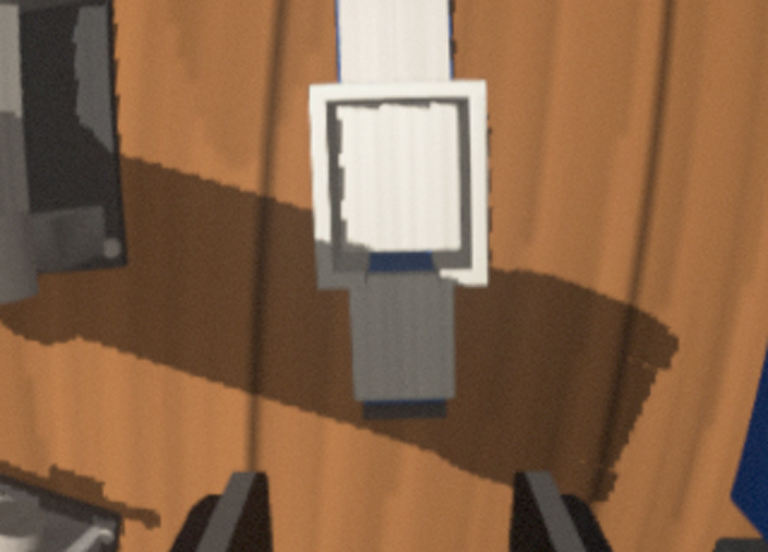

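```bash
python3 - <<'E'
from h import *
c=load('wrist')
f=lambda U,V,z:atz(c,160+(U+.5)/2.4-.5,40+(V+.5)/2.4-.5,z,True)
A,B,C,D=f(356,402,.032),f(455,398,.032),f(350,290,.032),f(455,285,.032)
print(A,B,C,D,np.linalg.norm(A-B))
for P in ((A+B)/2,): 
  y=np.radians(5.7); print('centre',P+25e-3*np.array([-np.sin(y),np.cos(y),0]))
for d in (A-C,B-D): print(np.degrees(np.arctan2(d[0],-d[1])))
print('lip',f(362,417,.022),f(446,415,.022))
for p in [(310,87),(486,82),(486,285)]: print('mag',f(*p,.084))
E
```

```text
[ 0.6278 -0.1121  0.032 ] [ 0.667  -0.1066  0.032 ] [ 0.6218 -0.0671  0.032 ] [ 0.6616 -0.0613  0.032 ] 0.03949305516690273
centre [ 0.6449 -0.0845  0.032 ]
7.596757806497027
6.783268219144259
lip [ 0.6307 -0.122   0.022 ] [ 0.6654 -0.1179  0.022 ]
mag [0.6063 0.0048 0.084 ]
mag [0.6588 0.0115 0.084 ]
mag [ 0.6658 -0.051   0.084 ]
```

```bash
python3 - <<'E'
from h import *
go(.644,-.0848,.040,6.8)
E
```

```text
at [ 0.6398 -0.0797  0.1892] yaw 5.9 q7 0.33 F [-0.5322 -0.0604 -0.1434] w 0.602 t 12.8
shift mm [ -5.7   3.8 149.1] turn [-0.001 -0.001 -0.016] rows 2.4 / 0.1
```

Request:
{"api": "drive_tool", "payload": {"series": [0.2, 0, 0, 40, 0, 0, -0.016, 0.2, 0, 0, 0, 0, 0, 0, 0.2, 0, 0, 0, 0, 0, 0, 0.2, 0, 0, 0, 0, 0, 0], "force": 60}}

```text
t: 13.25
eef_pos: [0.6408, -0.081, 0.1511]
tool_rot: [0.001, 0.664, 0.747, 0.001]
contact_force: [-1.2, -0.8, 0.4]
gripper_width: 0.598
```

```bash
python3 - <<'E'
from h import *
go(.644,-.0848,.040,6.8)
c=cam('wrist');print(proj(c,[(.6449-.0198,-.0845-.0273,.032),(.664,-.1066,.032)],True),c['tvec'])
crop(c,'w5',200,80,460,300,3)
go(.644,-.0848,.040,6.8)
E
```

```text
at [ 0.6408 -0.081   0.1511] yaw 6.7 q7 0.36 F [-1.1595 -0.8369  0.4275] w 0.598 t 13.2
shift mm [ -4.2   2.5 111.1] turn [ 0.002  0.    -0.001] rows 1.8 / 0.0
[[299.2343 227.1657]
 [345.6733 226.4727]] [-0.6273 -0.1563  0.2361]
at [ 0.6407 -0.0811  0.151 ] yaw 6.7 q7 0.36 F [-0.0956 -0.2691  0.6846] w 0.601 t 13.3
shift mm [ -4.    2.6 111. ] turn [ 0.002  0.    -0.002] rows 1.8 / 0.0
```

View pics/w5.png

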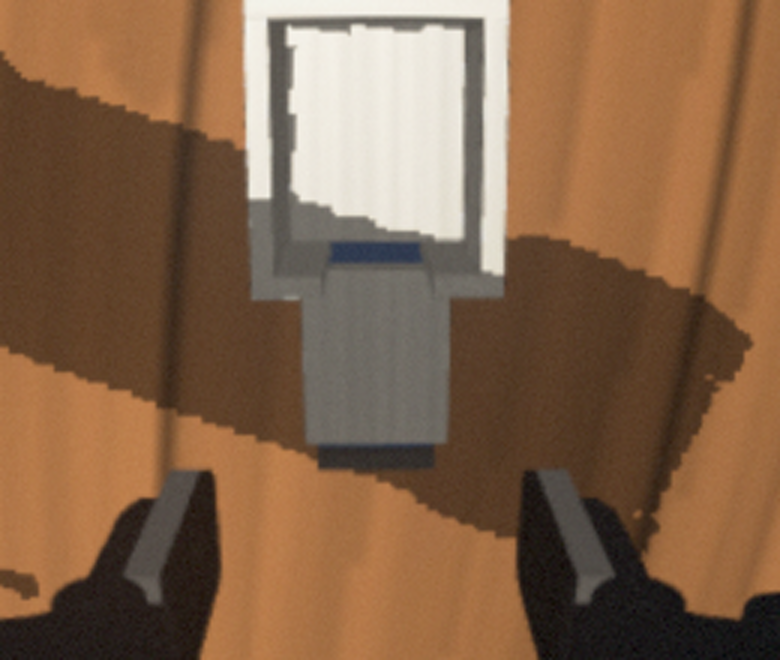

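```bash
python3 - <<'E'
from h import *
c=load('wrist')
f=lambda U,V,z:atz(c,200+(U+.5)/3-.5,80+(V+.5)/3-.5,z,True)
A,B,C,D=f(306,443,.032),f(447,443,.032),f(301,300,.032),f(450,297,.032)
print(A,B,C,D,np.linalg.norm(A-B)); y=np.radians(6.8); n=np.array([-np.sin(y),np.cos(y),0])
M=(A+B)/2+.025*n; print(M); go(M[0],M[1],.04,6.8)
E
```

```text
[ 0.6272 -0.1117  0.032 ] [ 0.6666 -0.1071  0.032 ] [ 0.6218 -0.0705  0.032 ] [ 0.6614 -0.065   0.032 ] 0.0397480106025782
[ 0.6439 -0.0846  0.032 ]
at [ 0.6407 -0.0811  0.151 ] yaw 6.7 q7 0.36 F [-0.0956 -0.2691  0.6846] w 0.601 t 13.3
shift mm [ -3.8   2.6 111. ] turn [ 0.002  0.    -0.002] rows 1.8 / 0.0
```

Request:
{"api": "drive_tool", "payload": {"series": [0.2, -3.8, 2.6, 30, 0, 0, 0, 0.2, 0, 0, 40, 0, 0, 0, 0.2, 0, 0, 30, 0, 0, 0, 0.2, 0, 0, 11, 0, 0, 0, 0.2, 0, 0, 0, 0, 0, 0, -1, 0, 0, 0, 0, 0, 0, -1, 0, 0, 0, 0, 0, 0, -1, 0, 0, 0, 0, 0, 0, -1, 0, 0, 0, 0, 0, 0], "force": 60}}

```text
t: 14.42
eef_pos: [0.6442, -0.085, 0.0404]
tool_rot: [0.001, 0.665, 0.747, 0.001]
contact_force: [-1.0, 0.1, 6.6]
gripper_width: 0.45
```

Request:
{"api": "drive_tool", "payload": {"series": [0.2, 0, 0, 0, 0, 0, 0, 0.2, 0, 0, 0, 0, 0, 0, 0.2, 0, 0, 0, 0, 0, 0, 0.2, 0, 0, -40, 0, 0, 0, 0.2, 0, 0, -50, 0, 0, 0, 0.2, 0, 0, -50, 0, 0, 0, 0.2, -40, -40, 0, 0, 0, 0, 0.2, -40, -40, 0, 0, 0, 0, 0.2, -40, -40, 0, 0, 0, 0, 0.2, -43, -30, 0, 0, 0, 0, 0.2, 0, 0, 0, 0, 0, 0, 0.2, 0, 0, 0, 0, 0, 0]}}

```text
t: 15.92
eef_pos: [0.5132, -0.2637, 0.1785]
tool_rot: [-0.0, 0.665, 0.747, 0.0]
contact_force: [0.9, 0.2, 1.1]
gripper_width: 0.597
```

```bash
python3 - <<'E'
from h import *
bot.get_obs()
import shutil
cam('wrist');shutil.copy('pics/wrist.npz','pics/wR.npz')
go(.479,.002,.2,-7)
E
```

```text
at [ 0.5137 -0.2629  0.1784] yaw 6.8 q7 0.69 F [0.9773 0.1257 0.3081] w 0.602 t 16.0
shift mm [267.1  -3.1 -21.4] turn [ 0.    -0.001  0.241] rows 4.3 / 1.3
```

Request:
{"api": "drive_tool", "payload": {"series": [0.2, 50, 0, -5, 0, 0, 0, 0.2, 50, 0, -5, 0, 0, 0, 0.2, 50, 0, -5, 0, 0, 0, 0.2, 50, 0, -5, 0, 0, 0, 0.2, 45, 0, 0, 0, 0, 0, 0.2, 0, 0, 0, 0, 0, 0, 0.2, 0, 0, 0, 0, 0, 0]}}

```text
t: 16.85
eef_pos: [0.4846, -0.0202, 0.1986]
tool_rot: [0.0, 0.664, 0.748, -0.0]
contact_force: [0.4, -0.1, 0.8]
gripper_width: 0.6
```

```bash
python3 - <<'E'
from h import *
import shutil
cam('wrist');shutil.copy('pics/wrist.npz','pics/wM.npz')
go(.49,.25,.2)
E
```

```text
at [ 0.4846 -0.0211  0.1986] yaw 6.7 q7 0.15 F [ 0.2882 -0.1542 -0.1479] w 0.601 t 16.9
shift mm [268.6  37.1  -1.5] turn [ 0.  0. -0.] rows 4.4 / 0.0
```

Request:
{"api": "drive_tool", "payload": {"series": [0.2, 50, 0, 0, 0, 0, 0, 0.2, 50, 0, 0, 0, 0, 0, 0.2, 50, 3, 0, 0, 0, 0, 0.2, 50, 3, 0, 0, 0, 0, 0.2, 50, 3, 0, 0, 0, 0, 0.2, 20, 0, 0, 0, 0, 0, 0.2, 0, 0, 0, 0, 0, 0, 0.2, 0, 0, 0, 0, 0, 0]}}

```text
t: 17.9
eef_pos: [0.4624, 0.246, 0.1984]
tool_rot: [0.0, 0.666, 0.746, -0.001]
contact_force: [0.0, -0.6, 0.8]
gripper_width: 0.6
```

```bash
python3 - <<'E'
from h import *
import shutil
cam('wrist');shutil.copy('pics/wrist.npz','pics/wL.npz')
go(.49,.25,.2)
ims=[]
for n,ctr in [('L',(.4815,.275)),('M',(.4787,.002)),('R',(.469,-.2527))]:
    c=load('w'+n); p=proj(c,[(*ctr,.055)],True)[0]; print(n,p)
    u0=int(p[0])-65;v0=int(p[1])-100; u0=max(u0,0);v0=max(v0,0);print(u0,v0)
    ims.append(cv2.resize(c['pixels'][v0:v0+200,u0:u0+88*1+42],(390,600),interpolation=cv2.INTER_CUBIC))
    ims[-1]=cv2.resize(ims[-1],(266,409)) if 0 else ims[-1]
big=np.hstack(ims); np.save('pics/big.npy',big); print(big.shape)
cv2.imwrite('pics/w6.png',cv2.resize(big,None,fx=.68,fy=.68,interpolation=cv2.INTER_AREA))
E
```

```text
at [0.4624 0.246  0.1985] yaw 6.5 q7 -0.40 F [-0.612  -0.2043 -0.3471] w 0.599 t 17.9
shift mm [ 0.9 27.9 -1.5] turn [-0.     0.001  0.   ] rows 0.5 / 0.0
L [348.0032 156.84  ]
283 56
M [318.5808 161.3447]
253 61
R [270.3213 174.4372]
205 74
(600, 1170, 3)
```

View pics/w6.png

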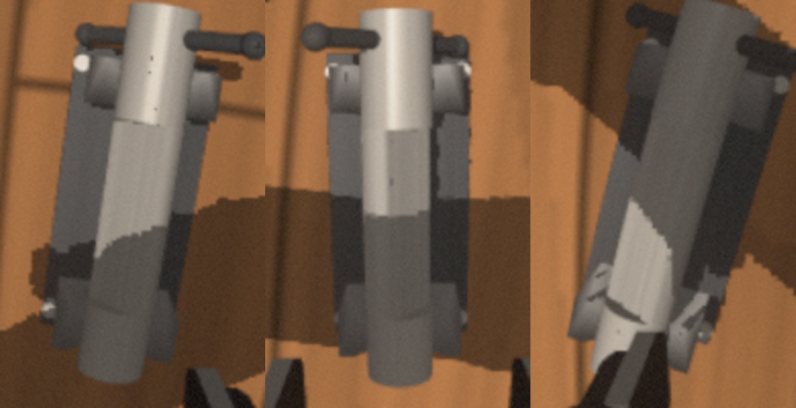

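```bash
python3 - <<'E'
from h import *
D={'L':(283,56,[(166,6),(148,121),(124,308),(111,380)]),'M':(253,61,[(132,10),(132.5,127),(134,318),(135,385)]),'R':(205,74,[(188,5),None,(105,308),(97,372)])}
for n,(u0,v0,P) in D.items():
    c=load('w'+n)
    Q=[None if p is None else atz(c,u0+(p[0]+.5)/2.04-.5,v0+(p[1]+.5)/2.04-.5,z,True) for p,z in zip(P,(.06,.068,.068,.05))]
    print(n,Q)
    v=Q[0]-Q[3]; yaw=np.degrees(np.arctan2(-v[0],v[1])); print(' yaw',yaw,np.linalg.norm(v[:2]),'mid',(Q[0]+Q[3])/2, None if Q[1] is None else (Q[1]+Q[2])/2)
    print(' cam',ray(c,320,200,True)[0])
    if Q[1] is not None: v=Q[1]-Q[2]; print(' yaw2',np.degrees(np.arctan2(-v[0],v[1])),np.linalg.norm(v[:2]))
E
```

```text
L [array([0.484 , 0.3604, 0.06  ]), array([0.4816, 0.3122, 0.068 ]), array([0.4822, 0.2335, 0.068 ]), array([0.4831, 0.1907, 0.05  ])]
 yaw -0.2992834331122224 0.16972644328088118 mid [0.4835 0.2755 0.055 ] [0.4819 0.2729 0.068 ]
 cam [0.4541 0.3204 0.3198]
 yaw2 0.44956683380089724 0.07871353169971163
M [array([0.4682, 0.0834, 0.06  ]), array([0.4741, 0.0361, 0.068 ]), array([ 0.4841, -0.0441,  0.068 ]), array([ 0.4891, -0.0854,  0.05  ])]
 yaw 7.043958927097682 0.1701244177104223 mid [ 0.4786 -0.001   0.055 ] [ 0.4791 -0.004   0.068 ]
 cam [0.4759 0.0541 0.32  ]
 yaw2 7.061987388988452 0.0807636299562466
R [array([ 0.483, -0.172,  0.06 ]), None, array([ 0.4619, -0.2931,  0.068 ]), array([ 0.4559, -0.3336,  0.05  ])]
 yaw -9.546714326239501 0.1638471461649096 mid [ 0.4694 -0.2528  0.055 ] None
 cam [ 0.5047 -0.1895  0.3   ]
```

```bash
python3 - <<'E'
from h import *
go(.483,.3505,.13,0)
E
```

```text
at [0.4624 0.246  0.1985] yaw 6.5 q7 -0.40 F [-0.612  -0.2043 -0.3471] w 0.599 t 17.9
shift mm [101.6  32.3  68.4] turn [-0.     0.001  0.114] rows 2.0 / 0.6
```

Request:
{"api": "drive_tool", "payload": {"series": [0.05, 51, 16, 0, 0, 0, 0, 0.05, 50.6, 16.3, 0, 0, 0, 0, 0.05, 0, 0, 0, 0, 0, 0.114, 0.05, 0, 0, 34, 0, 0, 0, 0.05, 0, 0, 34, 0, 0, 0, 0.05, 0, 0, 0, 0, 0, 0, 0.05, 0, 0, 0, 0, 0, 0]}}

```text
t: 18.82
eef_pos: [0.4831, 0.3525, 0.1318]
tool_rot: [0.0, 0.707, 0.708, 0.001]
contact_force: [0.2, 0.4, -0.2]
gripper_width: 0.525
```

```bash
python3 - <<'E'
from h import *
go(.483,.3505,.09,0)
E
```

```text
at [0.4831 0.3525 0.1318] yaw 0.1 q7 -0.60 F [ 0.2245  0.4222 -0.1607] w 0.525 t 18.8
shift mm [-2.  -0.2 41.8] turn [ 0.001 -0.001  0.001] rows 0.7 / 0.0
```

Request:
{"api": "drive_tool", "payload": {"series": [0.05, -2, 0, 10, 0, 0, 0, 0.05, 0, 0, 6, 0, 0, 0, 0.05, 0, 0, 5, 0, 0, 0, 0.05, 0, 0, 5, 0, 0, 0, 0.05, 0, 0, 5, 0, 0, 0, 0.05, 0, 0, 5, 0, 0, 0, 0.05, 0, 0, 0, 0, 0, 0]}}

```text
t: 19.7
eef_pos: [0.4821, 0.3513, 0.0944]
tool_rot: [-0.0, 0.706, 0.708, 0.0]
contact_force: [0.4, 0.6, 1.7]
gripper_width: 0.527
```

Request:
{"api": "drive_tool", "payload": {"series": [0.05, 0, 0, 4, 0, 0, 0, 0.05, 0, 0, 4, 0, 0, 0, 0.05, 0, 0, 3, 0, 0, 0, 0.05, 0, 0, 0, 0, 0, 0]}}

```text
t: 20.2
eef_pos: [0.4833, 0.3514, 0.0841]
tool_rot: [0.0, 0.706, 0.708, 0.001]
contact_force: [2.0, -0.5, 4.3]
gripper_width: 0.525
```

Request:
{"api": "drive_tool", "payload": {"series": [0.05, 0, 0, 2, 0, 0, 0, 0.05, 0, 0, 2, 0, 0, 0, 0.05, 0, 0, 0, 0, 0, 0]}}

```text
t: 20.58
eef_pos: [0.4839, 0.3516, 0.0805]
tool_rot: [0.001, 0.706, 0.708, 0.002]
contact_force: [3.1, 1.0, 4.4]
gripper_width: 0.524
```

Request:
{"api": "drive_tool", "payload": {"series": [0.05, 0, 0, 2, 0, 0, 0, 0.05, 0, 0, 2, 0, 0, 0, 0.05, 0, 0, 0, 0, 0, 0]}}

```text
t: 20.95
eef_pos: [0.4843, 0.3519, 0.0778]
tool_rot: [0.0, 0.706, 0.708, 0.002]
contact_force: [2.1, -1.8, 16.7]
gripper_width: 0.525
```

Request:
{"api": "drive_tool", "payload": {"series": [0.05, 0, 0, 1.5, 0, 0, 0, 0.05, 0, 0, 0, 0, 0, 0]}}

```text
t: 21.2
eef_pos: [0.4843, 0.3524, 0.077]
tool_rot: [0.0, 0.706, 0.708, 0.003]
contact_force: [-0.2, -2.3, 22.8]
gripper_width: 0.525
```

Request:
{"api": "drive_tool", "payload": {"series": [0.05, 0, 0, -10, 0, 0, 0, 0.05, 0, 0, -30, 0, 0, 0, 0.05, -50, 0, 0, 0, 0, 0, 0.05, -50, -3, 0, 0, 0, 0, 0.05, -50, -3, 0, 0, 0, 0, 0.05, -50, -4, 0, 0, 0, 0, 0.05, -50, -4, 0, 0, 0, 0, 0.05, -28, 0, 0, 0, 0, 0, 0.05, 0, 0, 0, 0, 0, -0.122, 0.05, 0, 0, 0, 0, 0, 0, 0.05, 0, 0, 0, 0, 0, 0]}}

```text
t: 22.58
eef_pos: [0.4684, 0.0735, 0.1138]
tool_rot: [-0.0, 0.662, 0.749, -0.0]
contact_force: [-0.6, 0.7, 0.4]
gripper_width: 0.521
```

```bash
python3 - <<'E'
from h import *
go(.4696,.0734,.095,7)
E
```

```text
at [0.4684 0.0735 0.1138] yaw 7.1 q7 -0.04 F [-0.5775  0.7224  0.3944] w 0.521 t 22.6
shift mm [-0.2  1.2 18.8] turn [-0.001 -0.     0.001] rows 0.3 / 0.0
```

Request:
{"api": "drive_tool", "payload": {"series": [0.05, 0, 1.2, 5, 0, 0, 0, 0.05, 0, 0, 5, 0, 0, 0, 0.05, 0, 0, 5, 0, 0, 0, 0.05, 0, 0, 5, 0, 0, 0, 0.05, 0, 0, 4, 0, 0, 0, 0.05, 0, 0, 4, 0, 0, 0, 0.05, 0, 0, 3, 0, 0, 0, 0.05, 0, 0, 2, 0, 0, 0, 0.05, 0, 0, 0, 0, 0, 0]}}

```text
t: 23.7
eef_pos: [0.4685, 0.0732, 0.0804]
tool_rot: [-0.001, 0.662, 0.75, -0.001]
contact_force: [-2.6, 0.1, 4.0]
gripper_width: 0.524
```

Request:
{"api": "drive_tool", "payload": {"series": [0.05, 0, 0, 2, 0, 0, 0, 0.05, 0, 0, 1, 0, 0, 0, 0.05, 0, 0, 0, 0, 0, 0]}}

```text
t: 24.08
eef_pos: [0.4685, 0.0733, 0.0781]
tool_rot: [-0.001, 0.662, 0.75, -0.001]
contact_force: [-6.2, -0.8, 14.1]
gripper_width: 0.521
```

Request:
{"api": "drive_tool", "payload": {"series": [0.05, 0, 0, 1.5, 0, 0, 0, 0.05, 0, 0, 0, 0, 0, 0]}}

```text
t: 24.32
eef_pos: [0.4686, 0.0736, 0.0774]
tool_rot: [-0.001, 0.662, 0.75, -0.001]
contact_force: [-9.7, 0.4, 26.9]
gripper_width: 0.522
```

Request:
{"api": "drive_tool", "payload": {"series": [0.05, 0, 0, -10, 0, 0, 0, 0.05, 0, 0, -35, 0, 0, 0, 0.05, -50, -4, 0, 0, 0, 0, 0.05, -50, -4, 0, 0, 0, 0, 0.05, -50, -4, 0, 0, 0, 0, 0.05, -50, -4, 0, 0, 0, 0, 0.05, -50, -2, 0, 0, 0, 0, 0.05, 0, 0, 0, 0, 0, 0.146, 0.05, 0, 0, 0, 0, 0, 0.145, 0.05, 0, 0, 0, 0, 0, 0, 0.05, 0, 0, 0, 0, 0, 0]}}

```text
t: 25.7
eef_pos: [0.4834, -0.1768, 0.1214]
tool_rot: [-0.0, 0.762, 0.647, -0.0]
contact_force: [-0.2, -0.0, -0.8]
gripper_width: 0.523
```

```bash
python3 - <<'E'
from h import *
go(.4819,-.1776,.095,-9.6)
E
```

```text
at [ 0.4834 -0.1768  0.1214] yaw -9.3 q7 0.27 F [-0.2289 -0.0278 -0.7541] w 0.523 t 25.7
shift mm [-1.  -1.4 26.4] turn [-0.     0.     0.005] rows 0.4 / 0.0
```

Request:
{"api": "drive_tool", "payload": {"series": [0.05, -1, -1.4, 6, 0, 0, 0.005, 0.05, 0, 0, 6, 0, 0, 0, 0.05, 0, 0, 6, 0, 0, 0, 0.05, 0, 0, 5, 0, 0, 0, 0.05, 0, 0, 5, 0, 0, 0, 0.05, 0, 0, 4, 0, 0, 0, 0.05, 0, 0, 4, 0, 0, 0, 0.05, 0, 0, 3, 0, 0, 0, 0.05, 0, 0, 2, 0, 0, 0, 0.05, 0, 0, 0, 0, 0, 0]}}

```text
t: 26.95
eef_pos: [0.484, -0.1783, 0.0814]
tool_rot: [0.002, 0.765, 0.644, 0.001]
contact_force: [2.6, 0.0, 5.4]
gripper_width: 0.525
```

Request:
{"api": "drive_tool", "payload": {"series": [0.05, 0, 0, 2, 0, 0, 0, 0.05, 0, 0, 1.5, 0, 0, 0, 0.05, 0, 0, 0, 0, 0, 0]}}

```text
t: 27.32
eef_pos: [0.4844, -0.1783, 0.0783]
tool_rot: [0.002, 0.765, 0.644, 0.002]
contact_force: [2.5, 0.3, 8.8]
gripper_width: 0.528
```

Request:
{"api": "drive_tool", "payload": {"series": [0.05, 0, 0, 1.5, 0, 0, 0, 0.05, 0, 0, 1, 0, 0, 0, 0.05, 0, 0, 0, 0, 0, 0]}}

```text
t: 27.7
eef_pos: [0.4847, -0.1778, 0.0771]
tool_rot: [0.002, 0.765, 0.644, 0.002]
contact_force: [-1.0, 3.9, 26.8]
gripper_width: 0.527
```

Request:
{"api": "drive_tool", "payload": {"series": [0.2, 0, 0, -10, 0, 0, 0, 0.2, 0, 0, -50, 0, 0, 0, 0.2, 0, 0, -25, 0, 0, 0, 0.2, 30, 36, 0, 0, 0, 0, 0.2, 30, 36, 0, 0, 0, 0, 0.2, 30, 36, 0, 0, 0, 0, 0.2, 29, 36, 0, 0, 0, 0, 0.2, 0, 0, 0, 0, 0, -0.143, 0.2, 0, 0, 0, 0, 0, -0.143, 0.2, 0, 0, 0, 0, 0, 0, 0.2, 0, 0, 0, 0, 0, 0]}}

```text
t: 29.08
eef_pos: [0.6434, -0.0852, 0.1592]
tool_rot: [-0.0, 0.666, 0.746, -0.0]
contact_force: [-0.0, -0.4, 0.5]
gripper_width: 0.599
```

```bash
python3 - <<'E'
from h import *
go(.6442,-.085,.040,6.8)
cam('wrist')
E
```

```text
at [ 0.6434 -0.0852  0.1592] yaw 6.4 q7 0.30 F [-0.0178 -0.3859  0.5036] w 0.599 t 29.1
shift mm [  0.1   1.  119.2] turn [-0.001 -0.    -0.007] rows 1.9 / 0.0
```

Request:
{"api": "drive_tool", "payload": {"series": [0.2, 0, 1, 50, 0, 0, -0.007, 0.2, 0, 0, 50, 0, 0, 0, 0.2, 0, 0, 19, 0, 0, 0, 0.2, 0, 0, 0, 0, 0, 0, -1, 0, 0, 0, 0, 0, 0, -1, 0, 0, 0, 0, 0, 0, -1, 0, 0, 0, 0, 0, 0, -1, 0, 0, 0, 0, 0, 0, -1, 0, 0, -10, 0, 0, 0, -1, 0, 0, -50, 0, 0, 0, -1, 0, 0, -50, 0, 0, 0, -1, 0, 0, 0, 0, 0, 0], "force": 60}}

```text
t: 30.62
eef_pos: [0.6479, -0.0856, 0.1559]
tool_rot: [0.004, 0.663, 0.749, 0.003]
contact_force: [0.5, -0.3, -0.8]
gripper_width: 0.446
```

```bash
python3 - <<'E'
from h import *
go(.469,-.2535,.15,-9.6)
E
```

```text
at [ 0.6479 -0.0856  0.1559] yaw 7.0 q7 0.31 F [ 0.5368 -0.2569 -0.7512] w 0.446 t 30.6
shift mm [-145.  -198.     4.3] turn [0.009 0.    0.289] rows 4.0 / 1.6
```

Request:
{"api": "drive_tool", "payload": {"series": [-1, -29, -39.6, 0, 0, 0, 0, -1, -29, -39.6, 0, 0, 0, 0, -1, -29, -39.6, 0, 0, 0, 0, -1, -29, -39.6, 0, 0, 0, 0, -1, -29, -39.6, 0, 0, 0, 0, -1, 0, 0, 0, 0, 0, 0.145, -1, 0, 0, 0, 0, 0, 0.144, -1, 0, 0, 20, 0, 0, 0, -1, 0, 0, 20, 0, 0, 0, -1, 0, 0, 0, 0, 0, 0, -1, 0, 0, 0, 0, 0, 0]}}

```text
t: 32.0
eef_pos: [0.4661, -0.2531, 0.1109]
tool_rot: [0.0, 0.764, 0.646, -0.0]
contact_force: [0.1, -0.2, -0.4]
gripper_width: 0.446
```

```bash
python3 - <<'E'
from h import *
go(.469,-.2535,.081,-9.6)
c=cam('wrist'); crop(c,'w7',200,50,460,330,2.1)
E
```

```text
at [ 0.4661 -0.2531  0.1109] yaw -9.6 q7 0.44 F [ 0.0839 -0.2002 -0.3637] w 0.446 t 32.0
shift mm [ 0.1  2.9 29.9] turn [0. 0. 0.] rows 0.5 / 0.0
```

View pics/w7.png

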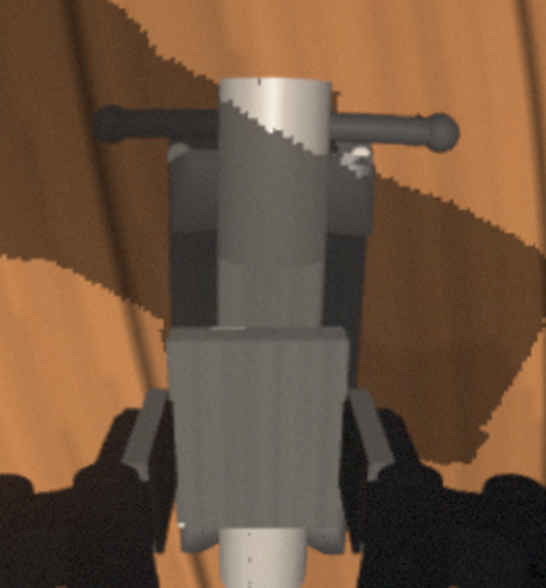

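```bash
python3 - <<'E'
from h import *
c=load('wrist'); o,r=st()
f=lambda U,V,z:atz(c,200+(U+.5)/2.1-.5,50+(V+.5)/2.1-.5,z,True)
T=lambda P: (r.inv().apply(P-o['eef_pos'])*1000).round(1)
zt=o['eef_pos'][2]-.008
for p in [(168,341),(349,338),(178,526),(341,526)]: print('plate',T(f(*p,zt)))
for a,b,z in [((219,80),(331,82),.055),((218,225),(327,225),.055),((220,540),(306,540),.055)]: print('shaft edges',T(f(*a,z)),T(f(*b,z)))
print('flat start',T(f(271,261,.063)),'edges',T(f(218,300,.062)),T(f(323,300,.062)))
print('bar',T(f(155,123,.055)),T(f(390,130,.055)),'ends',T(f(93,123,.055)),T(f(460,130,.055)))
E
```

```text
plate [ 26.5 -19.4   8. ]
plate [27.2 19.2  8. ]
plate [-22.1 -19.7   8. ]
plate [-22.1  20.1   8. ]
shaft edges [ 82.7 -10.7  56.2] [82.3 19.4 56.2]
shaft edges [ 42.7 -11.3  56.2] [42.8 19.  56.2]
shaft edges [-64.  -13.1  56.2] [-64.1  16.1  56.2]
flat start [34.4  3.3 48.2] edges [ 23.1 -11.2  49.2] [23.1 17.7 49.2]
bar [ 71.3 -28.2  56.2] [69.6 35.9 56.2] ends [ 71.9 -45.6  56.2] [70.5 56.  56.2]
```

```bash
python3 - <<'E'
from h import *
c=load('wrist'); o,r=st()
f=lambda U,V,z:atz(c,200+(U+.5)/2.1-.5,50+(V+.5)/2.1-.5,z,True)
T=lambda P: (r.inv().apply(P-o['eef_pos'])*1000).round(1)
print('vblock far/near',T(f(195,152,.055)),T(f(350,235,.055)),T(f(195,235,.055)),'stand far edge', T(f(170,150,.005)))
D={'L':(283,56,.483,.2735,0,[(85,33,.03),(262,46,.085)]),'M':(253,61,.479,-.003,7,[(318-265,37,.085),(467-265,44,.03)]),'R':(205,74,.469,-.2535,-9.6,[(637-530,15,.03),(745-530,46,.065)])}
for n,(u0,v0,x,y,yaw,P) in D.items():
    c=load('w'+n); a=np.radians(yaw)
    for U,V,z in P:
        d=atz(c,u0+(U+.5)/2.04-.5,v0+(V+.5)/2.04-.5,z,True)-[x,y,0]; print(n,'bar axial',1000*(-np.sin(a)*d[0]+np.cos(a)*d[1]),'lat',1000*(np.cos(a)*d[0]+np.sin(a)*d[1]))
E
```

```text
vblock far/near [ 63.1 -17.3  56.2] [40.  25.5 56.2] [ 39.9 -17.7  56.2] stand far edge [ 60.6 -31.  106.2]
L bar axial 74.16664869367051 lat -30.36846755446443
L bar axial 74.06555834963874 lat 35.98902974170804
M bar axial 74.7373970997407 lat -28.82592553190333
M bar axial 75.04405201890265 lat 30.89264567749502
R bar axial 71.67725845828701 lat -35.24020110851879
R bar axial 70.32549712648819 lat 14.525845528798238
```

Request:
{"api": "drive_tool", "payload": {"series": [-1, -6.5, 2.9, 0, 0, 0, 0.015, -1, 0, 0, 10, 0, 0, 0, -1, 0, 0, 10, 0, 0, 0, -1, 0, 0, 5, 0, 0, 0, -1, 0, 0, 2, 0, 0, 0, -1, 0, 0, 1, 0, 0, 0, -1, 0, 0, 1, 0, 0, 0, -1, 0, 0, 0, 0, 0, 0]}}

```text
t: 33.05
eef_pos: [0.4682, -0.2598, 0.0827]
tool_rot: [0.0, 0.768, 0.64, 0.001]
contact_force: [-2.7, 2.1, 10.9]
gripper_width: 0.448
```

Request:
{"api": "drive_tool", "payload": {"series": [-0.05, 0, 0, 0, 0, 0, 0, -0.02, 0, 0, 0, 0, 0, 0, 0.05, 0, 0, 0, 0, 0, 0, 0.2, 0, 0, 0, 0, 0, 0, 0.2, 0, 0, 0, 0, 0, 0, 0.2, 0, 0, -10, 0, 0, 0, 0.2, 0, 0, -40, 0, 0, 0, 0.2, 0, 0, 0, 0, 0, 0, 0.2, 0, 0, 0, 0, 0, 0]}}

```text
t: 34.17
eef_pos: [0.4679, -0.2597, 0.1319]
tool_rot: [0.0, 0.768, 0.64, 0.0]
contact_force: [0.0, 1.0, 0.3]
gripper_width: 0.598
```

```bash
python3 - <<'E'
from h import *
c=cam('wrist'); crop(c,'w8',200,50,460,330,2.1)
go(.6205,.100,.16,6.8)
E
```

```text
at [ 0.4675 -0.2596  0.1313] yaw -10.4 q7 0.42 F [ 0.1672 -0.422   0.8084] w 0.600 t 34.2
shift mm [381.3  85.4 -28.6] turn [-0.001 -0.    -0.301] rows 6.3 / 1.6
```

View pics/w8.png

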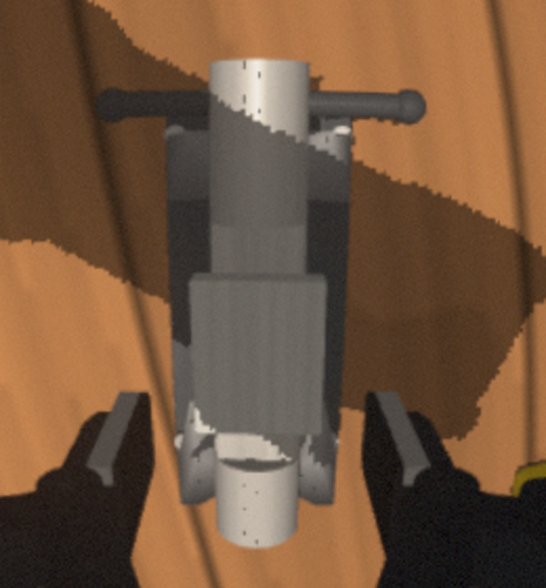

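```bash
python3 - <<'E'
from h import *
c=load('wrist'); o,r=st()
f=lambda U,V,z:atz(c,200+(U+.5)/2.1-.5,50+(V+.5)/2.1-.5,z,True)
T=lambda P: (r.inv().apply(P-o['eef_pos'])*1000).round(1)
for z in (.062,.07): print('arcs',T(f(258,224,z)),T(f(258,466 if z>.065 else 460,z)))
print('flat ends at side',T(f(213,225,.06)),T(f(219,462,.06)))
for p in [(190,280),(326,277),(195,432),(324,433)]: print('plate',T(f(*p,.072)))
print('flat edges',T(f(211,250,.062)),T(f(306,250,.062)), T(f(218,440,.062)),T(f(299,450,.062)))
print('bar',T(f(150,104,.055)),T(f(380,105,.055)))
E
```

```text
arcs [40.3  0.6 69.3] [-40.2   0.6  69.3]
arcs [41.7  0.5 61.3] [-37.7   0.6  61.3]
flat ends at side [ 39.6 -13.   71.3] [-42.3 -12.8  71.3]
plate [ 25.7 -19.2  59.3]
plate [26.6 20.2 59.3]
plate [-24.  -19.4  59.3]
plate [-24.4  21.5  59.3]
flat edges [ 32.3 -13.6  69.3] [32.4 15.  69.3] [-32.4 -12.8  69.3] [-36.3  14.4  69.3]
bar [ 76.5 -32.1  76.4] [76.4 37.6 76.3]
```

Request:
{"api": "drive_tool", "payload": {"series": [0.2, 0, 0, -28, 0, 0, 0, 0.2, 47.7, 10.7, 0, 0, 0, 0, 0.2, 47.7, 10.7, 0, 0, 0, 0, 0.2, 47.7, 10.7, 0, 0, 0, 0, 0.2, 47.7, 10.7, 0, 0, 0, 0, 0.2, 47.7, 10.7, 0, 0, 0, 0, 0.2, 47.7, 10.7, 0, 0, 0, 0, 0.2, 47.7, 10.7, 0, 0, 0, 0, 0.2, 47.4, 10.5, 0, 0, 0, 0, 0.2, 0, 0, 0, 0, 0, -0.15, 0.2, 0, 0, 0, 0, 0, -0.15, 0.2, 0, 0, 0, 0, 0, 0]}}

```text
t: 35.72
eef_pos: [0.6203, 0.0995, 0.1585]
tool_rot: [-0.001, 0.665, 0.747, -0.001]
contact_force: [0.5, -0.0, -0.5]
gripper_width: 0.596
```

```bash
python3 - <<'E'
from h import *
go(.6205,.100,.069,6.8)
E
```

```text
at [0.6203 0.0995 0.1585] yaw 6.7 q7 -0.01 F [ 0.4581 -0.0429 -0.5054] w 0.596 t 35.7
shift mm [ 0.5  0.5 89.5] turn [-0.002 -0.    -0.002] rows 1.4 / 0.0
```

Request:
{"api": "drive_tool", "payload": {"series": [0.2, 0.5, 0.5, 40, 0, 0, 0, 0.2, 0, 0, 40, 0, 0, 0, 0.2, 0, 0, 9.5, 0, 0, 0, 0.2, 0, 0, 0, 0, 0, 0, -1, 0, 0, 0, 0, 0, 0, -1, 0, 0, 0, 0, 0, 0, -1, 0, 0, 0, 0, 0, 0, -1, 0, 0, 0, 0, 0, 0], "force": 50}}

```text
t: 36.72
eef_pos: [0.6223, 0.1004, 0.072]
tool_rot: [0.001, 0.664, 0.747, 0.001]
contact_force: [-1.4, -0.0, 7.5]
gripper_width: 0.34
```

Request:
{"api": "drive_tool", "payload": {"series": [-1, -10, 0, 0, 0, 0, 0, -1, -10, 0, 0, 0, 0, 0, -1, -10, 0, 0, 0, 0, 0, -1, -10, 0, 0, 0, 0, 0, -1, -10, 0, 0, 0, 0, 0, -1, -10, 0, 0, 0, 0, 0, -1, -4, 0, 0, 0, 0, 0, -1, -3, 0, 0, 0, 0, 0, -1, -3, 0, 0, 0, 0, 0, -1, 0, 0, 0, 0, 0, 0]}}

```text
t: 37.98
eef_pos: [0.6307, 0.0336, 0.0721]
tool_rot: [-0.0, 0.664, 0.748, 0.002]
contact_force: [-2.2, 4.7, 6.9]
gripper_width: 0.336
```

Request:
{"api": "drive_tool", "payload": {"series": [-1, -2, 0, 0, 0, 0, 0, -1, -2, 0, 0, 0, 0, 0, -1, 0, 0, 0, 0, 0, 0]}}

```text
t: 38.35
eef_pos: [0.6308, 0.0331, 0.0722]
tool_rot: [-0.002, 0.663, 0.749, 0.003]
contact_force: [-4.2, 12.0, 8.8]
gripper_width: 0.338
```

Stop reached. Draw back.

Request:
{"api": "drive_tool", "payload": {"series": [-1, 4, 0, 0, 0, 0, 0, -1, 10, 0, 0, 0, 0, 0, -1, 10, 0, 0, 0, 0, 0, -1, 10, 0, 0, 0, 0, 0, -1, 10, 0, 0, 0, 0, 0, -1, 10, 0, 0, 0, 0, 0, -1, 10, 0, 0, 0, 0, 0, -1, 7, 0, 0, 0, 0, 0, -1, 3, 0, 0, 0, 0, 0, -1, 3, 0, 0, 0, 0, 0, -1, 3, 0, 0, 0, 0, 0, -1, 0, 0, 0, 0, 0, 0]}}

```text
t: 39.85
eef_pos: [0.6223, 0.1008, 0.0721]
tool_rot: [0.003, 0.666, 0.746, -0.001]
contact_force: [-0.5, -11.1, 10.4]
gripper_width: 0.339
```

Request:
{"api": "drive_tool", "payload": {"series": [-1, 2, 0, 0, 0, 0, 0, -1, 0, 0, 0, 0, 0, 0]}}

```text
t: 40.1
eef_pos: [0.6223, 0.101, 0.0722]
tool_rot: [0.004, 0.666, 0.746, -0.001]
contact_force: [0.1, -13.8, 9.7]
gripper_width: 0.337
```

Request:
{"api": "drive_tool", "payload": {"series": [-1, -4, 0, 0, 0, 0, 0, 0.2, 0, 0, 0, 0, 0, 0, 0.2, 0, 0, 0, 0, 0, 0, 0.2, 0, 0, 0, 0, 0, 0, 0.2, 0, 0, -30, 0, 0, 0, 0.2, 0, 0, -50, 0, 0, 0, 0.2, -48, 0, 0, 0, 0, 0, 0.2, -48, 0, 0, 0, 0, 0, 0.2, -48, 0, 0, 0, 0, 0, 0.2, -40, 0, 0, 0, 0, 0, 0.2, 0, 0, 0, 0, 0, 0, 0.2, 0, 0, 0, 0, 0, 0]}}

```text
t: 41.6
eef_pos: [0.6424, -0.0774, 0.1498]
tool_rot: [-0.0, 0.664, 0.748, 0.0]
contact_force: [0.1, 0.7, -0.3]
gripper_width: 0.6
```

```bash
python3 - <<'E'
from h import *
go(.6442,-.083,.040,6.8)
E
```

```text
at [ 0.6424 -0.0774  0.1498] yaw 6.8 q7 0.29 F [ 0.0956  0.744  -0.3408] w 0.600 t 41.6
shift mm [ -5.8   1.1 109.8] turn [-0.    -0.001 -0.   ] rows 1.8 / 0.0
```

Request:
{"api": "drive_tool", "payload": {"series": [0.2, -5.8, 1.1, 50, 0, 0, 0, 0.2, 0, 0, 40, 0, 0, 0, 0.2, 0, 0, 20, 0, 0, 0, 0.2, 0, 0, 0, 0, 0, 0, -1, 0, 0, 0, 0, 0, 0, -1, 0, 0, 0, 0, 0, 0, -1, 0, 0, 0, 0, 0, 0, -1, 0, 0, 0, 0, 0, 0, -1, 0, 0, -10, 0, 0, 0, -1, 0, 0, -50, 0, 0, 0, -1, 0, 0, -50, 0, 0, 0, -1, 0, 0, 0, 0, 0, 0], "force": 60}}

```text
t: 43.1
eef_pos: [0.6471, -0.0849, 0.1553]
tool_rot: [0.003, 0.664, 0.747, 0.003]
contact_force: [0.1, -0.9, -1.0]
gripper_width: 0.449
```

```bash
python3 - <<'E'
from h import *
go(.479,-.004,.11,7)
E
```

```text
at [ 0.6471 -0.0849  0.1553] yaw 6.7 q7 0.30 F [ 0.0882 -0.8539 -1.0178] w 0.449 t 43.1
shift mm [ 100.1 -157.9   43.8] turn [ 0.009  0.001 -0.005] rows 3.1 / 0.1
```

Request:
{"api": "drive_tool", "payload": {"series": [-1, 25, -39.5, 0, 0, 0, 0, -1, 25, -39.5, 0, 0, 0, 0, -1, 25, -39.5, 0, 0, 0, 0, -1, 25, -39.4, 0, 0, 0, 0, -1, 0, 0, 0, 0, 0, 0, -1, 0, 0, 22, 0, 0, 0, -1, 0, 0, 22, 0, 0, 0, -1, 0, 0, 0, 0, 0, 0, -1, 0, 0, 0, 0, 0, 0]}}

```text
t: 44.22
eef_pos: [0.4764, -0.0038, 0.1065]
tool_rot: [0.0, 0.664, 0.747, 0.0]
contact_force: [-0.8, -0.4, -0.8]
gripper_width: 0.45
```

```bash
python3 - <<'E'
from h import *
go(.479,-.004,.083,7)
c=cam('wrist'); crop(c,'w9',200,50,460,330,2.1)
E
```

```text
at [ 0.4764 -0.0038  0.1065] yaw 6.7 q7 0.14 F [-0.8056 -0.3649 -0.7796] w 0.450 t 44.2
shift mm [-0.5  2.6 23.5] turn [ 0.     0.    -0.005] rows 0.4 / 0.0
```

View pics/w9.png

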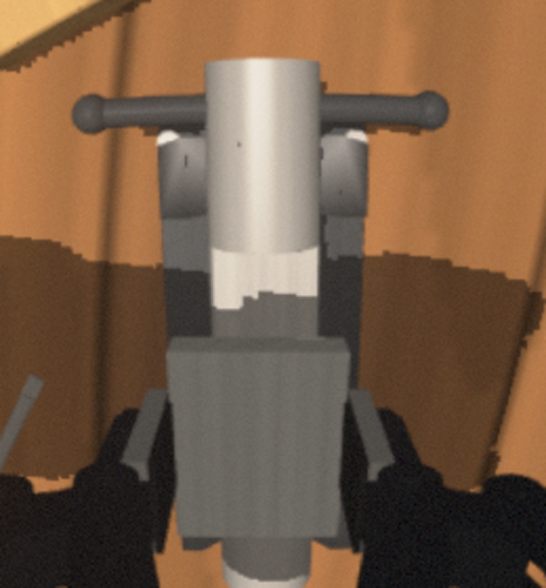

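```bash
python3 - <<'E'
from h import *
c=load('wrist'); o,r=st()
f=lambda U,V,z:atz(c,200+(U+.5)/2.1-.5,50+(V+.5)/2.1-.5,z,True)
T=lambda P: (r.inv().apply(P-o['eef_pos'])*1000).round(1)
zt=o['eef_pos'][2]-.0105
for p in [(168,352),(349,352),(179,538),(341,538)]: print('plate',T(f(*p,zt)))
for a,b,z in [((206,65),(321,65),.055),((210,225),(320,225),.055),((222,550),(308,550),.055)]: print('shaft',T(f(*a,z)),T(f(*b,z)))
print('arc',T(f(264,249,.062)),T(f(264,252,.07)),'flat edges',T(f(212,290,.062)),T(f(319,290,.062)),T(f(214,335,.062)),T(f(317,335,.062)))
print('bar',T(f(155,111,.055)),T(f(370,109,.055)))
E
```

```text
plate [ 22.8 -19.6  10.5]
plate [22.8 20.  10.5]
plate [-28.  -19.8  10.5]
plate [-28.1  21.   10.5]
shaft [ 86.3 -13.5  51.7] [86.4 16.5 51.8]
shaft [ 43.3 -12.9  51.7] [43.4 16.8 51.8]
shaft [-65.  -11.9  51.7] [-65.1  16.8  51.8]
arc [38.2  1.6 44.7] [39.2  1.6 36.7] flat edges [ 27.1 -12.2  44.7] [27.1 16.3 44.8] [ 14.4 -11.9  44.7] [14.3 16.1 44.8]
bar [ 74.4 -27.2  51.7] [75.  29.7 51.8]
```

Request:
{"api": "drive_tool", "payload": {"series": [-1, 1.1, 1.8, 0, 0, 0, -0.006, -1, 0, 0, 8, 0, 0, 0, -1, 0, 0, 8, 0, 0, 0, -1, 0, 0, 4, 0, 0, 0, -1, 0, 0, 2, 0, 0, 0, -1, 0, 0, 1, 0, 0, 0, -1, 0, 0, 1, 0, 0, 0, -1, 0, 0, 0, 0, 0, 0]}}

```text
t: 45.28
eef_pos: [0.4774, -0.0021, 0.0822]
tool_rot: [0.0, 0.662, 0.75, 0.0]
contact_force: [-0.5, 0.3, -1.0]
gripper_width: 0.45
```

Request:
{"api": "drive_tool", "payload": {"series": [-1, 0, 0, 1, 0, 0, 0, -1, 0, 0, 1, 0, 0, 0, -1, 0, 0, 0, 0, 0, 0]}}

```text
t: 45.65
eef_pos: [0.4775, -0.0021, 0.0816]
tool_rot: [-0.0, 0.662, 0.749, 0.0]
contact_force: [-6.2, -0.4, 20.8]
gripper_width: 0.449
```

Request:
{"api": "drive_tool", "payload": {"series": [-1, 0, 0, -1, 0, 0, 0, -0.05, 0, 0, 0, 0, 0, 0, -0.02, 0, 0, 0, 0, 0, 0, 0.05, 0, 0, 0, 0, 0, 0, 0.2, 0, 0, 0, 0, 0, 0, 0.2, 0, 0, 0, 0, 0, 0, 0.2, 0, 0, -10, 0, 0, 0, 0.2, 0, 0, -40, 0, 0, 0, 0.2, 0, 0, -30, 0, 0, 0, 0.2, 0, 0, 0, 0, 0, 0]}}

```text
t: 46.9
eef_pos: [0.4791, -0.002, 0.1637]
tool_rot: [0.002, 0.662, 0.749, 0.002]
contact_force: [1.2, 0.7, 0.5]
gripper_width: 0.605
```

```bash
python3 - <<'E'
from h import *
import shutil
c=cam('wrist'); shutil.copy('pics/wrist.npz','pics/pM.npz')
go(.621,.100,.16,6.8)
E
```

```text
at [ 0.478  -0.002   0.1624] yaw 7.1 q7 0.11 F [-0.334  -0.4058 -0.5909] w 0.601 t 47.0
shift mm [ 83.5 154.5   2.8] turn [ 0.003 -0.     0.005] rows 2.8 / 0.0
```

Request:
{"api": "drive_tool", "payload": {"series": [0.2, 20.9, 38.6, 0, 0, 0, 0, 0.2, 20.9, 38.6, 0, 0, 0, 0, 0.2, 20.9, 38.6, 0, 0, 0, 0, 0.2, 20.8, 38.7, 0, 0, 0, 0, 0.2, 0, 0, 0, 0, 0, 0, 0.2, 0, 0, 0, 0, 0, 0]}}

```text
t: 47.7
eef_pos: [0.6191, 0.099, 0.1598]
tool_rot: [-0.001, 0.662, 0.749, -0.001]
contact_force: [-0.2, -0.5, 0.0]
gripper_width: 0.599
```

```bash
python3 - <<'E'
from h import *
go(.621,.100,.070,6.8)
E
```

```text
at [0.6191 0.099  0.1598] yaw 7.1 q7 -0.01 F [-0.1892 -0.4818  0.0211] w 0.599 t 47.7
shift mm [ 0.8  2.2 89.8] turn [-0.003  0.001  0.005] rows 1.4 / 0.0
```

Request:
{"api": "drive_tool", "payload": {"series": [0.2, 0.8, 2, 40, 0, 0, 0, 0.2, 0, 0, 40, 0, 0, 0, 0.2, 0, 0, 9.5, 0, 0, 0, 0.2, 0, 0, 0, 0, 0, 0, -1, 0, 0, 0, 0, 0, 0, -1, 0, 0, 0, 0, 0, 0, -1, 0, 0, 0, 0, 0, 0, -1, 0, 0, 0, 0, 0, 0], "force": 50}}

```text
t: 48.7
eef_pos: [0.6224, 0.1007, 0.0737]
tool_rot: [0.0, 0.662, 0.75, 0.0]
contact_force: [-4.0, -0.9, 7.1]
gripper_width: 0.336
```

Request:
{"api": "drive_tool", "payload": {"series": [-1, -10, 0, 0, 0, 0, 0, -1, -10, 0, 0, 0, 0, 0, -1, -10, 0, 0, 0, 0, 0, -1, -10, 0, 0, 0, 0, 0, -1, -10, 0, 0, 0, 0, 0, -1, -10, 0, 0, 0, 0, 0, -1, -4, 0, 0, 0, 0, 0, -1, -3, 0, 0, 0, 0, 0, -1, -3, 0, 0, 0, 0, 0, -1, -2, 0, 0, 0, 0, 0, -1, -2, 0, 0, 0, 0, 0, -1, 0, 0, 0, 0, 0, 0]}}

```text
t: 50.2
eef_pos: [0.631, 0.0341, 0.074]
tool_rot: [-0.003, 0.66, 0.751, 0.003]
contact_force: [-6.7, 13.3, 11.7]
gripper_width: 0.335
```

Request:
{"api": "drive_tool", "payload": {"series": [-1, 5, 0, 0, 0, 0, 0, -1, 10, 0, 0, 0, 0, 0, -1, 10, 0, 0, 0, 0, 0, -1, 10, 0, 0, 0, 0, 0, -1, 10, 0, 0, 0, 0, 0, -1, 10, 0, 0, 0, 0, 0, -1, 10, 0, 0, 0, 0, 0, -1, 7, 0, 0, 0, 0, 0, -1, 3, 0, 0, 0, 0, 0, -1, 3, 0, 0, 0, 0, 0, -1, 2, 0, 0, 0, 0, 0, -1, 0, 0, 0, 0, 0, 0]}}

```text
t: 51.7
eef_pos: [0.6225, 0.101, 0.074]
tool_rot: [0.003, 0.663, 0.748, -0.001]
contact_force: [-2.2, -10.9, 7.8]
gripper_width: 0.338
```

Request:
{"api": "drive_tool", "payload": {"series": [-1, 2, 0, 0, 0, 0, 0, -1, 0, 0, 0, 0, 0, 0]}}

```text
t: 51.95
eef_pos: [0.6224, 0.1014, 0.074]
tool_rot: [0.003, 0.664, 0.748, -0.002]
contact_force: [-1.9, -13.6, 8.5]
gripper_width: 0.339
```

Request:
{"api": "drive_tool", "payload": {"series": [-1, -4, 0, 0, 0, 0, 0, 0.2, 0, 0, 0, 0, 0, 0, 0.2, 0, 0, 0, 0, 0, 0, 0.2, 0, 0, 0, 0, 0, 0, 0.2, 0, 0, -30, 0, 0, 0, 0.2, 0, 0, -50, 0, 0, 0, 0.2, -48, 0, 0, 0, 0, 0, 0.2, -48, 0, 0, 0, 0, 0, 0.2, -48, 0, 0, 0, 0, 0, 0.2, -44, 0, 0, 0, 0, 0, 0.2, 0, 0, 0, 0, 0, 0, 0.2, 0, 0, 0, 0, 0, 0]}}

```text
t: 53.45
eef_pos: [0.645, -0.0806, 0.1514]
tool_rot: [-0.0, 0.662, 0.75, 0.0]
contact_force: [-0.7, 0.5, 0.2]
gripper_width: 0.597
```

```bash
python3 - <<'E'
from h import *
go(.6442,-.084,.040,6.8)
E
```

```text
at [ 0.645  -0.0806  0.1514] yaw 7.1 q7 0.30 F [-0.7269  0.5079  0.1876] w 0.597 t 53.5
shift mm [ -3.4  -1.2 111.4] turn [-0.    -0.001  0.006] rows 1.8 / 0.0
```

Request:
{"api": "drive_tool", "payload": {"series": [0.2, -3.4, -1.2, 50, 0, 0, 0.006, 0.2, 0, 0, 40, 0, 0, 0, 0.2, 0, 0, 21, 0, 0, 0, 0.2, 0, 0, 0, 0, 0, 0, -1, 0, 0, 0, 0, 0, 0, -1, 0, 0, 0, 0, 0, 0, -1, 0, 0, 0, 0, 0, 0, -1, 0, 0, 0, 0, 0, 0, -1, 0, 0, -10, 0, 0, 0, -1, 0, 0, -50, 0, 0, 0, -1, 0, 0, -50, 0, 0, 0, -1, 0, 0, 0, 0, 0, 0], "force": 60}}

```text
t: 54.95
eef_pos: [0.6471, -0.086, 0.1558]
tool_rot: [0.003, 0.664, 0.747, 0.003]
contact_force: [-0.0, 0.2, -0.9]
gripper_width: 0.446
```

```bash
python3 - <<'E'
from h import *
go(.483,.2722,.15,0)
E
```

```text
at [ 0.6471 -0.086   0.1558] yaw 6.7 q7 0.30 F [-0.0254  0.2302 -0.9018] w 0.446 t 55.0
shift mm [ 374.9 -121.     4.2] turn [0.009 0.001 0.117] rows 6.4 / 0.6
```

Request:
{"api": "drive_tool", "payload": {"series": [-1, 46.9, -15.1, 0, 0, 0, 0, -1, 46.9, -15.1, 0, 0, 0, 0, -1, 46.9, -15.1, 0, 0, 0, 0, -1, 46.9, -15.1, 0, 0, 0, 0, -1, 46.9, -15.1, 0, 0, 0, 0, -1, 46.9, -15.1, 0, 0, 0, 0, -1, 46.9, -15.1, 0, 0, 0, 0, -1, 46.6, -15.1, 0, 0, 0, 0, -1, 0, 0, 0, 0, 0, 0.117, -1, 0, 0, 20, 0, 0, 0, -1, 0, 0, 20, 0, 0, 0, -1, 0, 0, 0, 0, 0, 0]}}

```text
t: 56.45
eef_pos: [0.4786, 0.2719, 0.1089]
tool_rot: [-0.0, 0.707, 0.707, -0.002]
contact_force: [-0.1, -0.7, -0.2]
gripper_width: 0.451
```

Request:
{"api": "drive_tool", "payload": {"series": [-1, 0, 0, 0, 0, 0, 0, -1, 0, 0, 0, 0, 0, 0]}}

```text
t: 56.7
eef_pos: [0.4806, 0.273, 0.1114]
tool_rot: [0.0, 0.707, 0.707, 0.001]
contact_force: [-0.2, -0.0, -0.1]
gripper_width: 0.45
```

```bash
python3 - <<'E'
from h import *
go(.483,.2722,.083,0)
c=cam('wrist'); p=load('pM')
f=lambda c:cv2.resize(c['pixels'][50:330,200:390+70],None,fx=1.53,fy=1.53*1.0,interpolation=cv2.INTER_CUBIC)
a,b=f(c),f(p); im=np.hstack([a,b]); print(im.shape); cv2.imwrite('pics/w10.png',im)
E
```

```text
at [0.4806 0.273  0.1114] yaw 0.0 q7 -0.49 F [-0.2311 -0.0334 -0.1097] w 0.450 t 56.7
shift mm [-0.8  2.4 28.4] turn [ 0.001 -0.001  0.001] rows 0.5 / 0.0
(428, 796, 3)
```

View pics/w10.png

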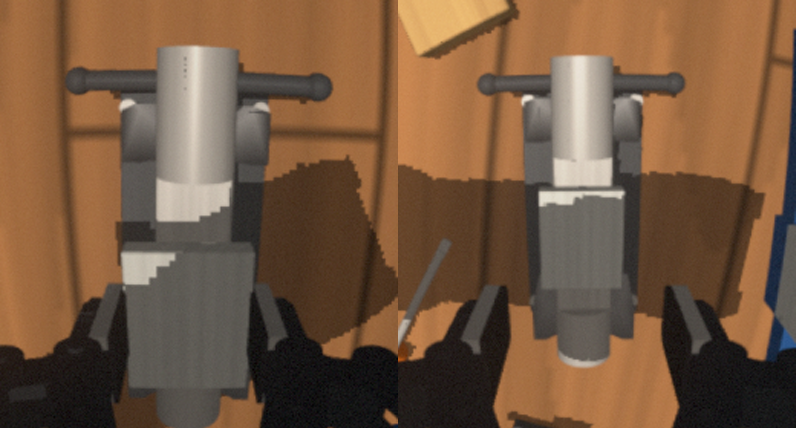

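```bash
python3 - <<'E'
from h import *
c=load('wrist'); o,r=st(); s=1.53
def mk(c,du,pos,rr):
    f=lambda U,V,z:atz(c,200+(U-du+.5)/s-.5,50+(V+.5)/s-.5,z,True)
    return lambda U,V,z:(rr.inv().apply(f(U,V,z)-pos)*1000).round(1)
F=mk(c,0,o['eef_pos'],r); zt=o['eef_pos'][2]-.0102
for p in [(122,252),(254,250),(130,388),(249,387)]: print('plate',F(*p,zt))
for a,b in [((157,50),(238,50)),((157,165),(233.5,165)),((157,400),(220,400))]: print('shaft',F(*a,.055),F(*b,.055))
print('arc',F(193,182,.062),'flat',F(157,210,.062),F(231,205,.062),'bar',F(130,81,.055),F(265,84,.055),'ends',F(66,80,.055),F(332,87,.055))
pos=np.array([.478,-.002,.1624]); a=np.radians(7.1); Y=np.array([np.cos(a),np.sin(a),0]);Z=np.array([0,0,-1.]);
G=mk(load('pM'),398,pos,R.from_matrix(np.c_[np.cross(Y,Z),Y,Z]))
print('M arcs',G(582,157,.062),G(582,307,.062),'bar',G(520,83,.055),G(640,83,.055))
for p in [(540,193),(624,191),(541,289),(622,289)]: print('M plate',G(*p,.072))
print('M shaft',G(552,120,.055),G(613,120,.055),G(558,345,.055),G(610,345,.055))
E
```

```text
plate [ 24.3 -19.5  10.2]
plate [24.9 20.  10.2]
plate [-26.2 -19.7  10.2]
plate [-25.8  21.3  10.2]
shaft [ 85.7 -11.1  56.4] [85.8 18.8 56.4]
shaft [ 42.1 -11.5  56.4] [42.1 17.7 56.4]
shaft [-68.5 -14.3  56.3] [-68.5  15.4  56.3]
arc [36.9  2.1 49.4] flat [ 26.2 -11.3  49.4] [28.2 16.4 49.4] bar [ 74.2 -21.3  56.4] [73.2 29.  56.4] ends [ 75.5 -45.8  56.4] [73.2 55.3 56.5]
M arcs [ 37.5   0.  100.4] [-42.   -0.2 100.4] bar [ 73.1 -29.8 107.4] [ 72.9  28.  107.4]
M plate [ 22.3 -19.5  90.4]
M plate [23.2 19.5 90.4]
M plate [-26.7 -20.5  90.4]
M plate [-26.8  19.8  90.4]
M shaft [ 54.7 -14.5 107.4] [ 54.7  15.1 107.4] [-70.2 -13.9 107.4] [-70.3  15.6 107.4]
```

Request:
{"api": "drive_tool", "payload": {"series": [-1, -1.8, 1.8, 0, 0, 0, 0.02, -1, 0, 0, 10, 0, 0, 0, -1, 0, 0, 10, 0, 0, 0, -1, 0, 0, 4, 0, 0, 0, -1, 0, 0, 2, 0, 0, 0, -1, 0, 0, 1, 0, 0, 0, -1, 0, 0, 1, 0, 0, 0, -1, 0, 0, 1, 0, 0, 0, -1, 0, 0, 0, 0, 0, 0]}}

```text
t: 57.88
eef_pos: [0.4822, 0.2712, 0.0825]
tool_rot: [-0.0, 0.714, 0.7, 0.0]
contact_force: [-3.1, -0.9, 7.7]
gripper_width: 0.446
```

Contact; release and lift.

Request:
{"api": "drive_tool", "payload": {"series": [-1, 0, 0, 0.5, 0, 0, 0, -0.05, 0, 0, 0, 0, 0, 0, -0.02, 0, 0, 0, 0, 0, 0, 0.05, 0, 0, 0, 0, 0, 0, 0.2, 0, 0, 0, 0, 0, 0, 0.2, 0, 0, 0, 0, 0, 0, 0.2, 0, 0, -10, 0, 0, 0, 0.2, 0, 0, -40, 0, 0, 0, 0.2, 0, 0, -40, 0, 0, 0, 0.2, 0, 0, 0, 0, 0, 0, 0.2, 0, 0, 0, 0, 0, 0]}}

```text
t: 59.25
eef_pos: [0.4817, 0.271, 0.1712]
tool_rot: [-0.0, 0.714, 0.7, 0.0]
contact_force: [-0.7, 0.5, -0.2]
gripper_width: 0.596
```

```bash
python3 - <<'E'
from h import *
go(.483,.2722,.3,0)
w=cam('wrist'); s=cam('scene')
a=cv2.resize(w['pixels'][60:310,230:430],None,fx=1.6,fy=1.6,interpolation=cv2.INTER_CUBIC)
b=cv2.resize(s['pixels'][150:300,225:415],None,fx=2.5,fy=2.5,interpolation=cv2.INTER_CUBIC)
b=np.vstack([b,np.zeros((25,b.shape[1],3),np.uint8)])
cv2.imwrite('pics/f1.png',np.hstack([a,b])); print(a.shape,b.shape)
E
```

```text
at [0.4817 0.271  0.1712] yaw -1.1 q7 -0.53 F [-0.6927  0.4681 -0.193 ] w 0.596 t 59.2
shift mm [   1.3    1.3 -128.8] turn [ 0.    -0.    -0.019] rows 2.1 / 0.1
(400, 320, 3) (400, 475, 3)
```

View pics/f1.png

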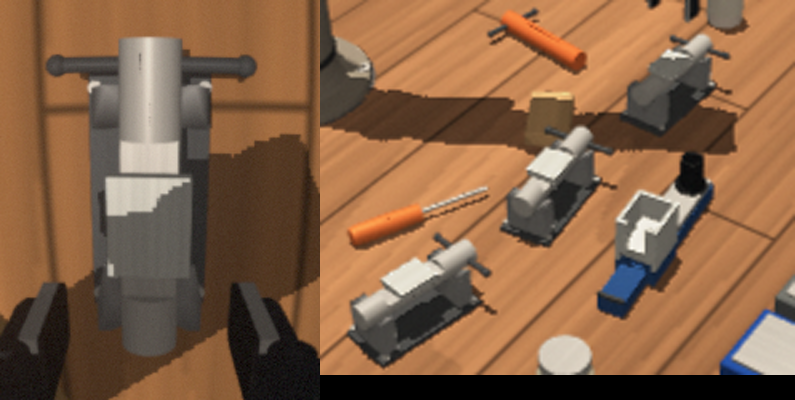

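```bash
python3 - <<'E'
from h import *
s=load('scene')
c=load('wrist'); o,r=st()
f=lambda U,V,z:(r.inv().apply(atz(c,230+(U+.5)/1.6-.5,60+(V+.5)/1.6-.5,z,True)-o['eef_pos'])*1000).round(1)
print('L arcs',f(148,142,.062),f(148,298,.062),'plate',f(106,181,.072),f(191,179,.072),f(108,277,.072),f(190,278,.072),'shaft',f(119,100,.055),f(182,100,.055),f(122,330,.055),f(177,330,.055))
crop(s,'f2',345,200,405,260,10)
print((proj(s,[(.621,.1005,.076),(.621,.1005,.031),(.6195,.1135,.031)])-[345,200])*10)
E
```

```text
L arcs [ 39.8   0.6 108.2] [-41.1   0.6 108.3] plate [ 23.3 -18.7  98.2] [24.3 20.2 98.2] [-24.7 -19.   98.3] [-25.2  21.1  98.2] shaft [ 59.2 -13.3 115.2] [ 59.2  16.8 115.1] [-64.6 -13.8 115.3] [-64.7  16.6 115.3]
[[279.8096 131.3777]
 [273.9434 241.7674]
 [291.3049 218.5586]]
```

```bash
python3 - <<'E'
from h import *
s=load('scene'); m=(s['pixels'].max(2)<50)[205:235,362:385]
for i,row in enumerate(m): print(205+i,''.join('#' if x else '.' for x in row))
a=np.linspace(0,6.283,60)
for n,rad,z in [('top',.015,.076),('flange bottom',.021,.031)]:
    p=proj(s,np.c_[.6212+rad*np.cos(a),.1005+rad*np.sin(a),0*a+z]); print(n,p.min(0),p.max(0))
go(.6215,.1005,.16,6.8)
E
```

```text
205 .......................
206 .......................
207 .......................
208 ...................#...
209 ..................#....
210 .......................
211 .........#####.........
212 ........########.......
213 ........########.......
214 ........########.......
215 .......#########.......
216 .......#########.......
217 .......#########.......
218 .......#########.......
219 .......#########.......
220 .......#########.......
221 ......##########.......
222 .....############......
223 ......###########......
224 .....#############.....
225 ......############.....
226 .......##########......
227 ...........###.........
228 .......................
229 .......................
230 ..................#....
231 .......................
232 .................#.....
233 ................#......
234 ................#......
top [368.2197 210.1819] [377.8609 216.1869]
flange bottom [365.8211 219.9998] [379.091  228.4913]
at [0.4812 0.2707 0.1702] yaw -1.1 q7 -0.53 F [-0.2208 -0.0902 -0.4995] w 0.604 t 59.4
shift mm [-167.5  143.5   10.2] turn [-0.002  0.001 -0.138] rows 3.6 / 0.7
```

Request:
{"api": "drive_tool", "payload": {"series": [-1, -41.9, 35.9, 0, 0, 0, 0, -1, -41.9, 35.9, 0, 0, 0, 0, -1, -41.9, 35.9, 0, 0, 0, 0, -1, -41.8, 35.8, 0, 0, 0, 0, -1, 0, 0, 0, 0, 0, -0.138, -1, 0, 0, 30, 0, 0, 0, -1, 0, 0, 25, 0, 0, 0, -1, 0, 0, 5, 0, 0, 0, -1, 0, 0, 5, 0, 0, 0, -1, 0, 0, 0, 0, 0, 0, -1, 0, 0, 0, 0, 0, 0]}}

```text
t: 60.72
eef_pos: [0.6227, 0.101, 0.1069]
tool_rot: [0.0, 0.664, 0.748, 0.001]
contact_force: [1.1, 0.7, 0.3]
gripper_width: -0.003
```

Request:
{"api": "drive_tool", "payload": {"series": [-1, 0, 0, 3, 0, 0, 0, -1, 0, 0, 2, 0, 0, 0, -1, 0, 0, 2, 0, 0, 0, -1, 0, 0, 2, 0, 0, 0, -1, 0, 0, 0, 0, 0, 0]}}

```text
t: 61.35
eef_pos: [0.6224, 0.1009, 0.0974]
tool_rot: [0.0, 0.664, 0.748, 0.0]
contact_force: [-1.6, -0.3, 3.5]
gripper_width: 0.0
```

Request:
{"api": "drive_tool", "payload": {"series": [-1, 0, 0, 2, 0, 0, 0, -1, 0, 0, 0, 0, 0, 0]}}

```text
t: 61.6
eef_pos: [0.6228, 0.101, 0.0966]
tool_rot: [0.0, 0.664, 0.748, 0.001]
contact_force: [-2.6, 1.1, 12.7]
gripper_width: -0.001
```

Request:
{"api": "drive_tool", "payload": {"series": [-1, 0, 0, -10, 0, 0, 0, -1, 0, 0, -50, 0, 0, 0, -1, 0, 0, -60, 0, 0, 0, -1, 0, 0, 0, 0, 0, 0, -1, 0, 0, 0, 0, 0, 0]}}

```text
t: 62.22
eef_pos: [0.6218, 0.1009, 0.2149]
tool_rot: [-0.0, 0.664, 0.748, -0.0]
contact_force: [-0.2, -0.2, -0.7]
gripper_width: -0.0
```

```bash
python3 - <<'E'
from h import *
o,_=st(); print(o['eef_pos'],o['contact_force'])
print(bot.hand_in())
E
```

```text
[0.6218 0.1009 0.2149] [-0.2144 -0.1962 -0.6796]
the job is handed in; nothing more can be done
None
```

The job is done and handed in at about 62 s of the 210 s allowed. I pushed the sleeve home on the spigot before the first pusher stroke. All three V-blocks held a shaft; I rolled each flat up and laid one plate on it. The pusher was drawn back to its stop after each stroke, so two plates should remain in the magazine.

- **Plates:** in wrist pictures taken after each release, every plate was centred to about 1 mm across and along its flat, with the tommy bars level.
- **Sleeve:** pressing down on its top at the end met contact with the tool at 0.097 m, against about 0.098 m expected for a fully seated sleeve. In the scene picture it matched the expected outline to about 1 pixel.
- **Pusher:** it stood firm against about 12 to 14 N at the end stop on all three return strokes.

A last close-up of the magazine was refused because the 16-picture limit was reached, so I settled the sleeve check with the touch test and an image mask. I did not count the plates left in the magazine or measure the other bench items again. I saw no sleeve knock or grip slackening.

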